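Block the lens carrier and take the working-distance reference

TASK

First block the lens carrier so nothing can shift: beside every lens module that is in a pocket, stand one white blocking piece upright on the floor of the pocket's leftover gap, the thin piece beside a long module and the thick piece beside a short one (spare pieces are not needed). Then turn the ring-light lever to the brass pointer, and with the light so set pull the sprung reference slide out until its index is level with the brass rider and hold it there for a good three seconds while the camera takes its shot. Afterwards let the slide go fully home and turn the lever back to idle; do not shift the brass rider or pointer, and leave the other things on the bench where they are.

Things in the scene. Friction and masses are not known exactly. Their poses are not given: they have to be found in the camera images.
- carrier_top (a point): Aluminium carrier fixed on the bench, 134 x 230 x 28 mm (x, y, z). Point: centre of its top, 28 mm up; x runs along the pockets, away from the robot. Four pockets, 110 mm along x (-55 to +55), 40.5 mm along y, centred at y = -81, -27, +27, +81 mm, 22 mm deep (floor 6 mm above the bench), between 13.5 mm walls; end walls 12 mm.
- longmod_a_face (a point): A long lens module: black housing 75 mm long, 36 wide, 22 high, round lens on top, loose in any one pocket, within 2 mm of its far end, flush with the walls. Point: centre of its near end face, 11 mm above the pocket floor; x points away from the robot, the 35 mm gap for one thin piece (either one) lies on its -x side. None if absent; its pocket then stays empty.
- longmod_b_face (a point): A long lens module: black housing 75 mm long, 36 wide, 22 high, round lens on top, loose in any one pocket, within 2 mm of its far end, flush with the walls. Point: centre of its near end face, 11 mm above the pocket floor; x points away from the robot, the 35 mm gap for one thin piece (either one) lies on its -x side. None if absent; its pocket then stays empty.
- shortmod_a_face (a point): A short lens module: black housing 59 mm long, 36 wide, 22 high, round lens on top, loose in any one pocket, within 2 mm of its far end, flush with the walls. Point: centre of its near end face, 11 mm above the pocket floor; x points away from the robot, the 51 mm gap for one thick piece (either one) lies on its -x side. None if absent; its pocket then stays empty.
- shortmod_b_face (a point): A short lens module: black housing 59 mm long, 36 wide, 22 high, round lens on top, loose in any one pocket, within 2 mm of its far end, flush with the walls. Point: centre of its near end face, 11 mm above the pocket floor; x points away from the robot, the 51 mm gap for one thick piece (either one) lies on its -x side. None if absent; its pocket then stays empty.
- thin_a_mid (a point): A thin blocking piece: plain white plastic block on a 12 mm steel foot, 30 mm (x) by 36 mm (y), 48 mm tall, 0.1 to 0.25 kg, standing upright on the bench. This point is its centre, 24 mm above its underside. Standing in a pocket, its 30 mm side lies along the pocket's length, and it rises 26 mm above the carrier's top.
- thin_b_mid (a point): A thin blocking piece: plain white plastic block on a 12 mm steel foot, 30 mm (x) by 36 mm (y), 48 mm tall, 0.1 to 0.25 kg, standing upright on the bench. This point is its centre, 24 mm above its underside. Standing in a pocket, its 30 mm side lies along the pocket's length, and it rises 26 mm above the carrier's top.
- thick_a_mid (a point): A thick blocking piece: plain white plastic block on a 12 mm steel foot, 46 mm (x) by 36 mm (y), 48 mm tall, 0.1 to 0.25 kg, standing upright on the bench. This point is its centre, 24 mm above its underside. Standing in a pocket, its 46 mm side lies along the pocket's length, and it rises 26 mm above the carrier's top.
- thick_b_mid (a point): A thick blocking piece: plain white plastic block on a 12 mm steel foot, 46 mm (x) by 36 mm (y), 48 mm tall, 0.1 to 0.25 kg, standing upright on the bench. This point is its centre, 24 mm above its underside. Standing in a pocket, its 46 mm side lies along the pocket's length, and it rises 26 mm above the carrier's top.
- slide_tab (a point): Upright steel pull tab of the sprung slide, 12 mm (x) by 34 mm (y), top 70 mm up; point: its middle, 55 mm up. It pulls out along its own -x, towards the robot. At home it is 45 mm from the 42 mm high housing behind. Index: a finger at its foot, +y side, in line with its middle. On the -y side: a white target plate (44 mm wide, 75 mm away, top 77 mm up), then a lens (top 87 mm up).
- ref_slide (a joint): How far the reference slide is pulled out, m: 0 home, 0.095 at most. A spring pulls it home: 3.6 N at 0, 120 N/m more, damped (25 N s/m); let go, it slides home by itself.
- ref_rider (a joint): Reading of joint ref_slide at which the slide's index is level with the rider, m; stiff, stays as set.
- rider_tip (a point): Tip of the small brass rider (10 mm wide block, top 16 mm up) set on the scale beside the slide, on its +y side. The slide is at the mark when slide_tab and rider_tip have the same x in the gauge's frame.
- lever_knob (a point): Upright black round knob, 20 mm across and 40 mm tall, on the end of the ring-light lever; this point is its centre, 61 mm above the bench, 65 mm from the pivot, the foot of the knob 41 mm up. x points from the knob to the pivot.
- dimmer_pivot (a point): Pivot of the lever (vertical axis), centre of the grey round dial 210 mm across, 18 mm high. -x is the idle direction, marked with a long black bar on the dial, roughly towards the robot.
- dim_lever (a joint): Lever angle, rad: 0 idle (against its stop), growing anticlockwise seen from above, to 1.4. Stays where it is left (about 2 N at the knob).
- dim_pointer (a joint): Angle of the brass pointer on the dial, same zero and sense as dim_lever; stiff, stays as set.
- pointer_tip (a point): Inner tip of the brass pointer on the dial's rim, 90 mm from the pivot, 21 mm above the bench (its top 24 mm up); x points to the pivot.
- driver: Screwdriver 170 mm long, lying; bystander. Origin at its underside; leave it alone.
- solvent: White closed bottle 56 mm across, 130 mm high, standing; bystander. Origin at its underside; leave it alone.
- lens_cap: Black lens cap, disc 42 mm across, 10 mm high; bystander. Origin at its underside; leave it alone.
- spacer_ring: Steel ring 48 mm across, 9 mm high; bystander. Origin at its underside; leave it alone.
- master: Steel gauge piece, 44 mm foot, 37 mm high; bystander. Origin at its underside; leave it alone.
- cup: Grey open cup 70 mm across, 70 mm high; bystander. Origin at its underside; leave it alone.

How it is judged:
By the outcome, as a careful person would: the job done as asked, in the order asked, and still so for the second after the job is handed in, with the robot touching nothing.
Of longmod_a, longmod_b, shortmod_a, shortmod_b only 2 to 4 are there at a start; the rules pass over those that are not, and their reading is None.
At some moment in a run one of thin_a, thin_b, thick_a, thick_b may be knocked a few centimetres aside while the robot is not near it.
Once in a run the grip may slacken for a moment while it holds something.
It also fails if it takes over 210 s, if anything falls off the work surface, if the arm or the gripper's body presses on something with over 40 N, if the wrist force passes 120 N, or if a joint passes its speed limit or range.

ROBOT

A 6-joint arm with a two-finger parallel gripper is mounted at the origin on the work surface. World frame = base frame: x ahead of the robot, y to its left, z up, the work surface at z = 0. Lengths are in m, angles in rad, forces in N, time in s.
With the tool pointing down it reaches from about 0.3 to 0.775 m from the base axis. Payload 14.6 kg.
Tool frame: the origin (TCP) lies at the very end of the fingers, on their centre line; the grasp point (between the pads) lies 19 mm behind it; z points along the fingers, y is the line along which they close (so a half turn about z gives the same grasp; the last joint's range is limited). The gripper opens to 85 mm and grips with 20 to 120 N. Pads are 22 mm wide; open, the fingers measure 114 mm over their backs; the gripper's body (76 mm by 85 mm) begins 54 mm behind the grasp point. The pads swing forward as they close: fully open they stand 13 mm farther back than shut.
Start: joints at [-1.365, 0.3, 1.521, -0, 1.321, -0.067], TCP at [0.148, -0.53, 0.231] pointing down, gripper open.
Joint ranges: [-3.03, 3.03], [-0.79, 2.21], [0.23, 2.52], [-1.04, 4.18], [0, 3.07], [-2.55, 2.55]. Speed limits (rad/s): [2.22, 2.22, 2.57, 3.14, 3.14, 3.14].

INTERFACE

Orientations are given as [roll, pitch, yaw] about the fixed x, y, z axes, in that order (R = Rz(yaw) Ry(pitch) Rx(roll)).
In Python, from plant import * gives the robot as it stands.
- The arm moves only by the shell command python3 -m handwheel 'ROWS' [FORCE]. ROWS is JSON, a list of rows, each a list of 3 entries, a list of its own where there are three numbers: the shift along the tool's x, y, z in cm, then the turn about the tool's z in degrees, then the opening, from 0 (shut) to 1 (fully open). In form: [[[tx, ty, tz], turn, claw], ...]. A call has 1 to 10 rows; each row is the pose to reach, as a shift and turn from the pose commanded when the call began, along the tool's axes at that moment; what a row does not reach only later rows make up. A row lasts 1/12 s, in which the tool goes at most 41.7 mm and 7.16 degrees, less where a joint would pass 70% of its speed; a pose out of reach is approached as far as the arm can. A call with a gripper value outside its range is refused whole. The fingers move at their own pace and stop on an object; FORCE is the grip in N (left out, the last holds). Time passes only in rows, so rows that repeat a pose let the fingers close. It gives the time, the measured TCP pose, the force and the opening at its end, in the units of the state.
- get_obs(): the state, without advancing time (a new reading comes with each control period).
- snapshot(name): name is "scene" or "top" or "wrist"; returns the picture (384x512x3 uint8, red, green, blue); there is no depth.
- camera_params(name): a dict with "fx", "fy", "cx", "cy" (pixels), "dist" ([k1, k2, p1, p2, k3] as OpenCV has them; the pictures are not rectified), "extrinsics" (4x4, takes a point from camera to world coordinates); the wrist camera has in their place "mount" (4x4, takes a point from camera to tool coordinates, whose origin is the TCP and whose axes are the flange's). Camera axes: x right, y up, looking along -z (the intrinsics and any distortion apply to the point x, -y, -z); pixel columns grow to the right and rows downward; lengths in m; the calibration is good to about 2 mm. A picture is of the moment at which its call begins: read the wrist's pose just before it. camera_params takes no time and is no camera call.
- job_done(): hands the job in, once; it reports no verdict.
The state is a dict: "time": time; "joints": joint angles; "qvel": joint speeds; "tau": joint torques, N m; "position": TCP position; "ee_rot": TCP orientation; "force": force on the tool from outside, world axes, zero at the start; "moment": the same for the moment, N m; "opening": finger opening in m.
Only numpy, scipy, OpenCV 4.12 (cv2) and the standard library are available. Lean on these libraries where they do the work, as an engineer would, in place of code of your own. Each camera call takes 0.05 s, during which the arm holds its last target. There are 200 camera calls.

## Working session

There is one attempt and no reset: what is moved stays moved. The work goes in short steps, Python scripts to look and compute and a shell command to move; the robot and the scene stay as the last step left them, time stands still between calls to the robot, and variables do not carry over. Pictures are saved under pics/ and viewed, on a budget of 14 in all, crops included, one or two more only if the job needs it, and the job is handed in when it is done.

```bash
ls; mkdir -p pics; python3 - <<'E'
from plant import *
import cv2
print(get_obs())
for n in ("scene","top","wrist"):
    c=camera_params(n); print(n,c)
for n in ("scene","top"):
    im=snapshot(n); cv2.imwrite(f"pics/{n}0.png",im[:,:,::-1])
a=cv2.imread("pics/top0.png"); cv2.imwrite("pics/top0b.png",cv2.resize(a,(800,600),interpolation=cv2.INTER_CUBIC))
E
```

```text
pics
{'time': 0.0, 'joints': array([-1.36460832e+00,  3.00516404e-01,  1.52160895e+00, -3.63879427e-06,
        1.32071153e+00, -6.65928561e-02]), 'qvel': array([ 0.00073423, -0.00136755, -0.0002397 ,  0.00047084,  0.00039163,
        0.00065765]), 'tau': array([-1.67416751e-03, -5.43510783e+01, -3.61796916e+01, -1.69884274e-04,
        4.04852777e-03,  1.06592597e-05]), 'position': array([ 0.14812528, -0.52942191,  0.23068468]), 'ee_rot': array([-3.14035095e+00, -7.92786138e-05,  2.72781715e-01]), 'force': array([-0.24439867,  0.82517087,  0.62708943]), 'moment': array([-0.00555941, -0.02777488, -0.00444687]), 'opening': 0.08524020131034601}
scene {'fx': 379.76418709442464, 'fy': 379.76418709442464, 'cx': 253.6020331003273, 'cy': 192.54177813946814, 'dist': array([-0.10051248,  0.        ,  0.        ,  0.        ,  0.        ]), 'extrinsics': array([[ 0.84702322, -0.43954258,  0.29892137,  0.95366133],
       [ 0.53149077,  0.69151377, -0.48920985, -0.56058409],
       [ 0.00832032,  0.57324605,  0.81934104,  1.02211367],
       [ 0.        ,  0.        ,  0.        ,  1.        ]]
[... 285 characters left out ...]
563171,  0.0061803 ,  0.0282833 ],
       [ 0.00835055,  0.1428288 ,  0.98971218,  1.42259491],
       [ 0.        ,  0.        ,  0.        ,  1.        ]])}
wrist {'fx': 302.3205352318529, 'fy': 302.3205352318529, 'cx': 254.67544711602523, 'cy': 194.12625015590461, 'dist': array([-0.06461049,  0.        ,  0.        ,  0.        ,  0.        ]), 'mount': array([[ 1.04603508e-03,  9.44857154e-01,  3.27481090e-01,
         8.40702247e-02],
       [ 9.99999304e-01, -1.16712711e-03,  1.73243748e-04,
        -3.62318264e-04],
       [ 5.45902653e-04,  3.27480680e-01, -9.44857717e-01,
        -1.42453132e-01],
       [ 0.00000000e+00,  0.00000000e+00,  0.00000000e+00,
         1.00000000e+00]])}
```

View pics/top0b.png

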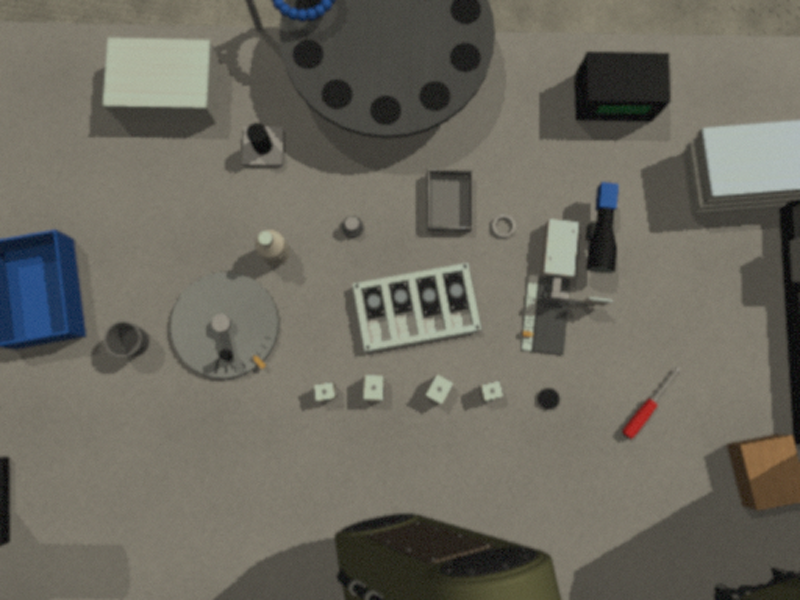

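View pics/scene0.png

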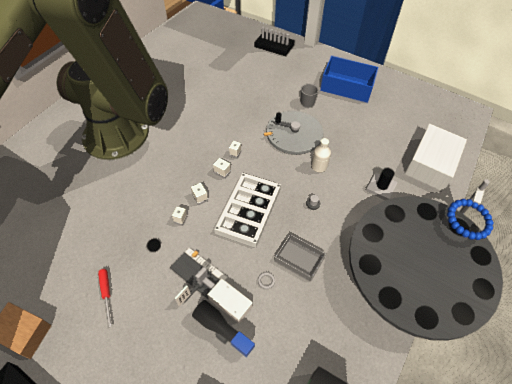

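All four modules are present. Blocks in the enlarged top view sit at (324,392) thin, (374,388) thick, (439,390) thick and turned, (491,391) thin. The carrier is centred near (416,308), the knob near (225,355), the pointer at (258,362), the rider at (527,333) and the tab near (560,297). Next I'll measure these.

```bash
cat > h.py <<'E'
from plant import *
import cv2, numpy as np
from scipy.spatial.transform import Rotation as Rn
def toolT(o=None):
    o=o or get_obs(); T=np.eye(4); T[:3,:3]=Rn.from_euler('xyz',o['ee_rot']).as_matrix(); T[:3,3]=o['position']; return T
class Cam:
    def __init__(s,name):
        s.name=name; c=camera_params(name); s.K=np.array([[c['fx'],0,c['cx']],[0,c['fy'],c['cy']],[0,0,1]]); s.d=np.array(c['dist'])
        s.T=toolT()@c['mount'] if name=='wrist' else np.array(c['extrinsics'])
    def ray(s,uv):
        p=cv2.undistortPoints(np.float64(uv).reshape(-1,1,2),s.K,s.d).reshape(-1,2)
        d=np.c_[p[:,0],-p[:,1],-np.ones(len(p))]@s.T[:3,:3].T
        return s.T[:3,3],d
    def plane(s,uv,z):
        o,d=s.ray(uv); return (o+d*((z-o[2])/d[:,2])[:,None])[:,:2]
    def proj(s,P):
        P=np.atleast_2d(P); q=(P-s.T[:3,3])@s.T[:3,:3]; q=q*[1,-1,-1]
        return cv2.projectPoints(q,np.zeros(3),np.zeros(3),s.K,s.d)[0].reshape(-1,2)
    def snap(s,f=None):
        s.im=snapshot(s.name)[:,:,::-1].copy()
        if f: cv2.imwrite(f,s.im)
        return s.im
def ortho(c,x0,x1,y0,y1,z,ppm):
    """metric view on plane z: image up=+x, left=+y; pixel (u,v): y=y1-u/ppm, x=x1-v/ppm"""
    u,v=np.meshgrid(np.arange(int((y1-y0)*ppm)),np.arange(int((x1-x0)*ppm)))
    P=np.stack([x1-v/ppm,y1-u/ppm,np.full(u.shape,z)],-1).reshape(-1,3)
    m=c.proj(P).reshape(*u.shape,2).astype(np.float32)
    return cv2.remap(c.im,m[...,0],m[...,1],cv2.INTER_CUBIC)
E
python3 - <<'E'
from h import *
c=Cam('top'); c.im=cv2.imread('pics/top0.png')
S=1.5625
def p(n,uv,z): print(n,np.round(c.plane(np.array(uv)/S,z),3).tolist())
p('carrier corners',[[354,282],[468,265],[480,328],[364,351]],.028)
p('blocks',[[324,392],[374,388],[439,390],[491,391]],.048)
p('pivot',[[224,325]],.018); p('knob top',[[220,322],[225,355]],.081); p('knob?',[[225,355]],.045);p('pointer',[[256,361]],.021)
p('rider',[[527,333]],.016); p('tab',[[560,297]],.07); p('cap',[[548,399]],.01)
hsv=cv2.cvtColor(c.im,cv2.COLOR_BGR2HSV)
m=((hsv[...,2]>150)&(hsv[...,1]<70)).astype(np.uint8)
cs,_=cv2.findContours(m,cv2.RETR_EXTERNAL,cv2.CHAIN_APPROX_NONE)
for k in cs:
    if cv2.contourArea(k)>60:
        q=c.plane(k.reshape(-1,2),.048)*1000
        r=cv2.minAreaRect(q.astype(np.float32)); print(np.round(r[0]),np.round(r[1]),round(r[2]))
o=ortho(c,.3,.65,-.33,.33,.028,1200); cv2.imwrite('pics/o1.png',o)
E
```

```text
carrier corners [[0.648, 0.105], [0.686, -0.118], [0.562, -0.141], [0.514, 0.083]]
blocks [[0.434, 0.156], [0.442, 0.062], [0.441, -0.061], [0.44, -0.16]]
pivot [[0.561, 0.357]]
knob top [[0.56, 0.35], [0.498, 0.338]]
knob? [[0.501, 0.346]]
pointer [[0.492, 0.291]]
rider [[0.554, -0.235]]
tab [[0.619, -0.288]]
cap [[0.427, -0.275]]
[437. 157.] [28. 34.] 11
[ 443. -161.] [28. 33.] 15
[444. -61.] [34. 44.] 61
[445.  64.] [44. 33.] 1
[601. -17.] [131. 226.] 11
[731. 268.] [48. 29.] 75
[ 722. -297.] [ 56. 107.] 84
[ 909. -686.] [140. 193.] 6
[1067.  510.] [142. 205.] 1
```

View pics/o1.png

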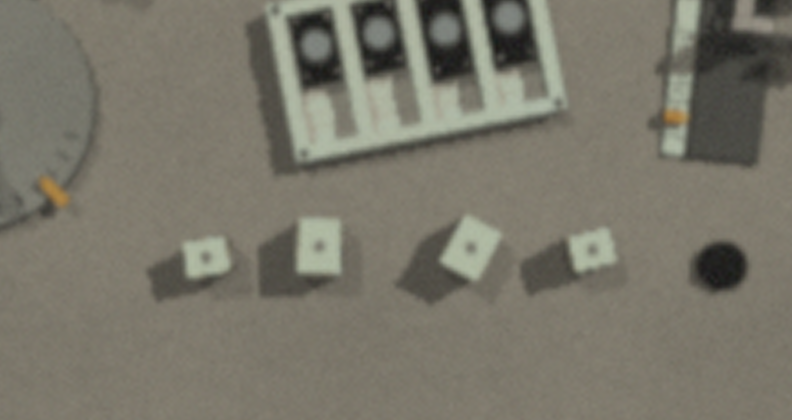

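```bash
cat >> h.py <<'E'
def go(x,y,z,yaw):
    """shift (cm, tool axes) and turn (deg) from the present pose to a tool-down pose; yaw in deg"""
    T=toolT(); d=T[:3,:3].T@(np.array([x,y,z])-T[:3,3])*100
    cur=np.degrees(np.arctan2(T[1,0],T[0,0])); t=-((yaw-cur+180)%360-180)
    print('go',(x,y,z,yaw),'->',np.round(d,2).tolist(),'turn',round(t,1))
E
python3 -c "
from h import *
go(.5,-.03,.3,101)"
```

```text
go (0.5, -0.03, 0.3, 101) -> [47.34, -38.63, -6.88] turn -85.4
```

```bash
python3 -m handwheel '[[[0,0,-7],0,1],[[47.3,-38.6,-6.9],-85.4,1],[[47.3,-38.6,-6.9],-85.4,1],[[47.3,-38.6,-6.9],-85.4,1],[[47.3,-38.6,-6.9],-85.4,1],[[47.3,-38.6,-6.9],-85.4,1],[[47.3,-38.6,-6.9],-85.4,1],[[47.3,-38.6,-6.9],-85.4,1],[[47.3,-38.6,-6.9],-85.4,1],[[47.3,-38.6,-6.9],-85.4,1]]'; python3 -c "
from h import *
go(.5,-.03,.3,101)"
```

```text
time: 0.93
position: [0.3644, -0.2214, 0.2898]
ee_rot: [3.142, 0.0, 1.404]
force: [0.7, -1.0, -0.0]
opening: 0.0856
go (0.5, -0.03, 0.3, 101) -> [21.13, 10.19, -1.02] turn -20.6
```

```bash
python3 -m handwheel '[[[21.1,10.2,-1],-20.6,1],[[21.1,10.2,-1],-20.6,1],[[21.1,10.2,-1],-20.6,1],[[21.1,10.2,-1],-20.6,1],[[21.1,10.2,-1],-20.6,1],[[21.1,10.2,-1],-20.6,1],[[21.1,10.2,-1],-20.6,1],[[21.1,10.2,-1],-20.6,1]]'; python3 - <<'E'
from h import *
c=Cam('wrist'); c.snap('pics/w1.png')
o=ortho(c,.38,.72,-.24,.24,.028,1500); cv2.imwrite('pics/w1o.png',o)
hsv=cv2.cvtColor(c.im,cv2.COLOR_BGR2HSV)
m=((hsv[...,2]>150)&(hsv[...,1]<70)).astype(np.uint8)
cs,_=cv2.findContours(m,cv2.RETR_EXTERNAL,cv2.CHAIN_APPROX_NONE)
for k in cs:
    if cv2.contourArea(k)>200:
        q=c.plane(k.reshape(-1,2),.048)*1000
        r=cv2.minAreaRect(q.astype(np.float32)); print(np.round(r[0]),np.round(r[1]),round(r[2]))
E
```

```text
time: 1.6
position: [0.5009, -0.0321, 0.2991]
ee_rot: [-3.14, -0.0, 1.76]
force: [-0.4, 0.1, 0.4]
opening: 0.0856
[ 693. -289.] [56. 54.] 84
[ 441. -161.] [29. 33.] 15
[443. -60.] [34. 45.] 62
[597. -13.] [127. 219.] 11
[444.  64.] [34. 44.] 89
```

View pics/w1o.png

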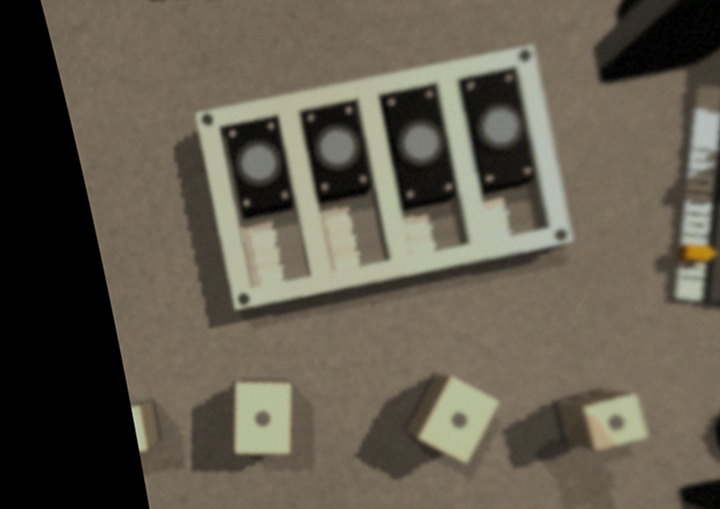

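Pockets left to right hold short, short, long, long, with faces near (265,215), (345,200), (430,205), (510,185) in the metric view. All four gaps are empty.

```bash
python3 - <<'E'
from h import *
def carr(c,im):
    hsv=cv2.cvtColor(im,cv2.COLOR_BGR2HSV); g=im.min(2)
    m=((hsv[...,2]>140)&(hsv[...,1]<80)).astype(np.uint8)
    cs,_=cv2.findContours(m,cv2.RETR_EXTERNAL,cv2.CHAIN_APPROX_NONE)
    for k in cs:
        q=c.plane(k.reshape(-1,2),.028)*1000; r=cv2.minAreaRect(q.astype(np.float32))
        if max(r[1])>200 and max(r[1])<260 and abs(r[0][0]-600)<40: print(c.name,np.round(r[0],1),np.round(r[1],1),round(r[2],1))
c=Cam('top'); c.im=cv2.imread('pics/top0.png'); carr(c,c.im)
w=Cam('wrist'); w.im=cv2.imread('pics/w1.png'); carr(w,w.im)
# dark screws/lens etc in wrist ortho
o=cv2.imread('pics/w1o.png'); g=cv2.cvtColor(o,cv2.COLOR_BGR2GRAY)
for n,(u,v) in dict(s1=(207,119),s2=(525,56),s3=(244,299),s4=(561,235)).items():
    p=255-g[v-9:v+10,u-9:u+10].astype(float); p=np.clip(p-120,0,None); vv,uu=np.mgrid[v-9:v+10,u-9:u+10]
    print(n, .72-(p*vv).sum()/p.sum()/1500, .24-(p*uu).sum()/p.sum()/1500)
go(.444,.064,.12,90)
E
```

```text
top [604.1 -16.5] [135.3 232.3] 11.4
wrist [602.4 -17.2] [134.5 231.9] 11.4
s1 0.6406773004395292 0.1020757124627818
s2 0.6833197471459571 -0.10966789319747144
s3 0.5198181927205132 0.07720069556874737
s4 0.5632140350877193 -0.1339196675900277
go (0.444, 0.064, 0.12, 90) -> [10.58, -3.72, 17.93] turn 10.7
```

```bash
python3 -m handwheel '[[[10.6,-3.7,8],10.7,1],[[10.6,-3.7,12],10.7,1],[[10.6,-3.7,16],10.7,1],[[10.6,-3.7,19],10.7,1],[[10.6,-3.7,19],10.7,1],[[10.6,-3.7,19],10.7,1],[[10.6,-3.7,19],10.7,1]]' 60; python3 - <<'E'
from h import *
o=get_obs();print(o['position'],o['ee_rot'])
c=Cam('wrist'); c.snap('pics/w2.png')
hsv=cv2.cvtColor(c.im,cv2.COLOR_BGR2HSV)
m=((hsv[...,2]>150)&(hsv[...,1]<70)).astype(np.uint8)
cs,_=cv2.findContours(m,cv2.RETR_EXTERNAL,cv2.CHAIN_APPROX_NONE)
for k in cs:
    if cv2.contourArea(k)>500:
        q=c.plane(k.reshape(-1,2),.048)*1000
        r=cv2.minAreaRect(q.astype(np.float32)); print(np.round(r[0],1),np.round(r[1]),round(r[2],1))
go(.444,.064,.024,90)
E
```

```text
time: 2.23
position: [0.4419, 0.0639, 0.1064]
ee_rot: [-3.135, 0.0, 1.57]
force: [-0.2, -0.3, -0.0]
opening: 0.0855
[0.44190019 0.06385938 0.10640572] [-3.13499701e+00  4.21613732e-04  1.57015379e+00]
[443.2 -58.8] [33. 44.] 63.1
[443.8  64.6] [34. 44.] 88.9
[585.7   9.6] [122. 187.] 11.3
go (0.444, 0.064, 0.024, 90) -> [0.05, 0.06, 8.5] turn -0.0
```

View pics/w2.png

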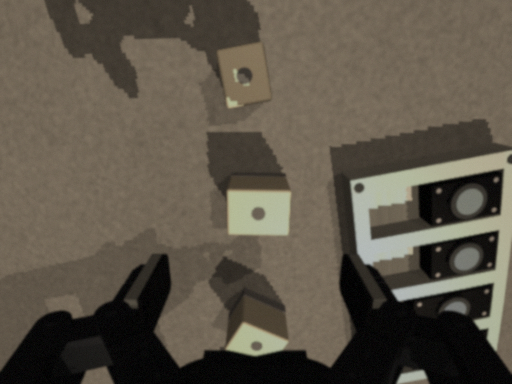

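The block sits at (258,205) between the fingers, square to them to about 1°. I'll descend and grip.

```bash
python3 -m handwheel '[[[0.1,0.15,4],1,1],[[0.1,0.15,7],1,1],[[0.1,0.15,8.3],1,1],[[0.1,0.15,8.3],1,1],[[0.1,0.15,8.3],1,0],[[0.1,0.15,8.3],1,0],[[0.1,0.15,8.3],1,0],[[0.1,0.15,8.3],1,0],[[0.1,0.15,8.3],1,0],[[0.1,0.15,8.3],1,0]]' 60; python3 -c "
from h import *
go(.444,.064,.09,90)"
```

```text
time: 3.12
position: [0.4472, 0.0651, 0.0286]
ee_rot: [3.139, 0.0, 1.553]
force: [-4.1, -2.5, 13.3]
opening: 0.0445
go (0.444, 0.064, 0.09, 90) -> [-0.12, -0.3, -6.14] turn -1.0
```

```bash
python3 -m handwheel '[[[0,0,0],0,0],[[0,0,0],0,0]]'; python3 -m handwheel '[[[0,0,-2],0,0],[[0,0,-4],0,0],[[0,0,-5],0,0],[[0,0,-5],0,0],[[0,0,-5],0,0]]'; python3 - <<'E'
from h import *
o=get_obs();print(o['position'],o['ee_rot'],o['force'],o['opening'])
c=Cam('wrist'); c.snap('pics/w3.png')
E
```

```text
time: 3.28
position: [0.4472, 0.0651, 0.0286]
ee_rot: [3.139, 0.0, 1.553]
force: [-3.6, -2.6, 13.8]
opening: 0.0448
time: 3.7
position: [0.4464, 0.0652, 0.077]
ee_rot: [3.14, -0.0, 1.553]
force: [-0.5, -1.1, -1.6]
opening: 0.0447
[0.44635006 0.06521505 0.0769816 ] [ 3.14022964e+00 -8.79119341e-05  1.55310624e+00] [-0.54549382 -1.13470379 -1.63837064] 0.04470460997250607
```

View pics/w3.png

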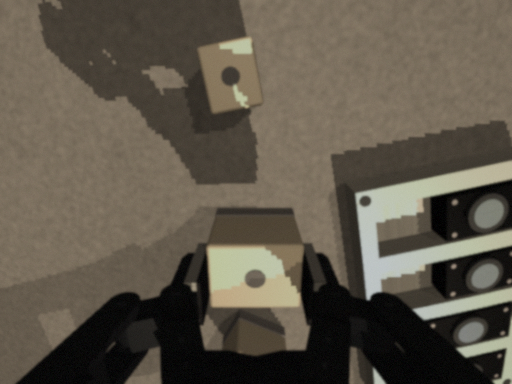

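```bash
cat >> h.py <<'E'
def mm2(c,uv,z):
    """pixel on plane z -> tool-frame x,y offsets from TCP (mm)"""
    T=toolT(); p=c.plane(uv,z); q=np.c_[p,np.full(len(p),T[2,3])]-T[:3,3]; return np.round(q@T[:3,:3]*1000,1)[:,:2]
C=np.array([.6023,-.0167]); YAW=np.radians(11.4)
def car(x,y):
    c,s=np.cos(YAW),np.sin(YAW); return C+np.array([c*x-s*y,s*x+c*y])/1000
E
python3 - <<'E'
from h import *
c=Cam('wrist'); zt=toolT()[2,3]-.0286+.048
print(mm2(c,[[256,278],[207,247],[303,248]],zt))
p=car(-30,81); print(p); go(*p,.077,101.4)
E
```

```text
[[ -0.4   0.2]
 [ 16.4 -22.4]
 [ 15.9  21.8]]
[0.55688162 0.05677224]
go (np.float64(0.556881620190639), np.float64(0.05677224493298568), 0.077, 101.4) -> [-0.65, 11.11, -0.07] turn -12.4
```

```bash
python3 -m handwheel '[[[-0.6,4,-0.3],-6,0],[[-0.6,8,-0.3],-12.4,0],[[-0.6,11.1,-0.3],-12.4,0],[[-0.6,11.1,-0.3],-12.4,0],[[-0.6,11.1,-0.3],-12.4,0],[[-0.6,11.1,-0.3],-12.4,0]]'; python3 - <<'E'
from h import *
o=get_obs();print(o['position'],o['ee_rot'],o['force'],o['opening'])
c=Cam('wrist'); c.snap('pics/w4.png')
p=car(-30,81); go(*p,.07,101.4)
# where expected pocket-1 edges lie in the picture
e=[[*car(x,y),.028] for x,y in [(-55,101.25),(-4,101.25),(-55,60.75),(-67,115),(67,115)]]
print(np.round(c.proj(np.array(e))).tolist())
cv2.imwrite('pics/w4b.png',cv2.resize(c.im[100:384,130:512],(764,568),interpolation=cv2.INTER_CUBIC))
E
```

```text
time: 4.25
position: [0.5559, 0.0573, 0.0783]
ee_rot: [-3.139, -0.0, 1.769]
force: [0.1, 0.4, -1.2]
opening: 0.0447
[0.55589962 0.05727508 0.07826818] [-3.13885864e+00 -4.34096476e-04  1.76936569e+00] [ 0.13788479  0.42975199 -1.23714547] 0.044705267874542286
go (np.float64(0.556881620190639), np.float64(0.05677224493298568), 0.07, 101.4) -> [-0.07, 0.09, 0.87] turn -0.0
[[220.0, 192.0], [295.0, 192.0], [222.0, 246.0], [201.0, 172.0], [402.0, 173.0]]
```

View pics/w4b.png

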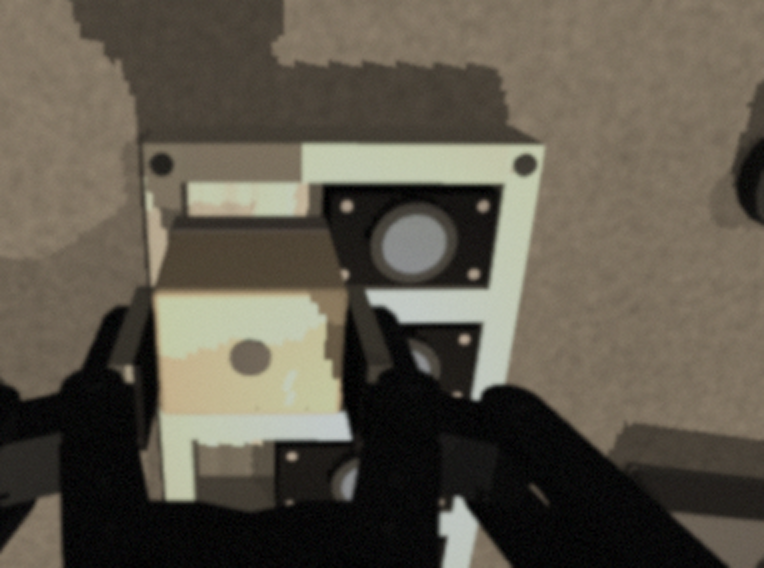

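```bash
cat >> h.py <<'E'
def incar(c,uv,z):
    p=(c.plane(uv,z)-C)*1000; k,s=np.cos(YAW),np.sin(YAW); return np.round(np.c_[p[:,0]*k+p[:,1]*s,-p[:,0]*s+p[:,1]*k],1)
E
python3 - <<'E'
from h import *
c=Cam('wrist'); zb=toolT()[2,3]-.0286
f=lambda L:[[130+u/2,100+v/2] for u,v in L]
print('bottom edge',incar(c,f([[172,217],[332,217]]),zb).tolist())
print('top corners',incar(c,f([[155,291],[346,291],[343,413],[160,413]]),zb+.048).tolist())
print('pocket',incar(c,f([[186,183],[324,184]]),.028).tolist())
p=car(-30.3,81); go(*p,.06,101.4)
E
```

```text
bottom edge [[-54.9, 98.1], [-6.2, 98.2]]
top corners [[-52.9, 99.0], [-9.1, 99.1], [-7.8, 64.6], [-53.6, 64.5]]
pocket [[-52.8, 101.6], [-6.2, 101.3]]
go (np.float64(0.5565875388382525), np.float64(0.05671294773087195), 0.06, 101.4) -> [-0.07, 0.06, 1.87] turn -0.0
```

```bash
python3 -m handwheel '[[[0,0.05,0.8],0,0],[[0,0.05,1.6],0,0],[[0,0.05,2.4],0,0],[[0,0.05,3.2],0,0],[[0,0.05,3.8],0,0],[[0,0.05,3.8],0,0],[[0,0.05,3.8],0,0]]'
```

```text
time: 4.88
position: [0.5573, 0.0574, 0.0413]
ee_rot: [-3.141, -0.0, 1.77]
force: [-0.2, -0.6, -1.3]
opening: 0.0448
```

```bash
python3 -m handwheel '[[[0,0,0.3],0,0],[[0,0,0.7],0,0],[[0,0,0.7],0,0],[[0,0,0.7],0,0]]';  python3 -m handwheel '[[[0,0,0],0,0.7],[[0,0,0],0,0.7],[[0,0,0],0,0.8],[[0,0,-3],0,1],[[0,0,-6],0,1],[[0,0,-9],0,1],[[0,0,-12],0,1],[[0,0,-12],0,1]]'; python3 - <<'E'
from h import *
o=get_obs();print(o['position'],o['ee_rot'])
c=Cam('wrist'); c.snap('pics/w5.png')
hsv=cv2.cvtColor(c.im,cv2.COLOR_BGR2HSV)
m=((hsv[...,2]>150)&(hsv[...,1]<70)).astype(np.uint8)
cs,_=cv2.findContours(m,cv2.RETR_EXTERNAL,cv2.CHAIN_APPROX_NONE)
for k in cs:
    if cv2.contourArea(k)>300:
        q=c.plane(k.reshape(-1,2),.048)*1000
        r=cv2.minAreaRect(q.astype(np.float32)); print(np.round(r[0],1),np.round(r[1]),round(r[2],1))
go(.4435,-.0595,.12,62)
E
```

```text
time: 5.22
position: [0.5576, 0.0574, 0.0347]
ee_rot: [3.141, -0.0, 1.77]
force: [0.3, -0.2, -1.4]
opening: 0.0449
time: 5.88
position: [0.5597, 0.0575, 0.1608]
ee_rot: [3.133, 0.001, 1.77]
force: [0.5, 0.3, 0.3]
opening: 0.0855
[0.55966752 0.05751369 0.16082493] [3.13283147e+00 1.39454081e-03 1.76966222e+00]
[598.   -4.6] [124. 213.] 11.3
[432.5 151.4] [22. 23.] 10.1
go (0.4435, -0.0595, 0.12, 62) -> [-9.19, -13.63, 3.72] turn 39.4
```

View pics/w5.png

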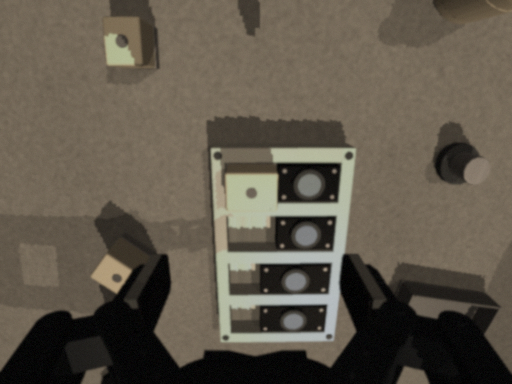

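The first thick piece is seated in the left pocket at (250,192). Now the second thick one, whose dot is at (117,278).

```bash
python3 -m handwheel '[[[-9.2,-13.6,3.7],39.4,1],[[-9.2,-13.6,3.7],39.4,1],[[-9.2,-13.6,3.7],39.4,1],[[-9.2,-13.6,3.7],39.4,1],[[-9.2,-13.6,3.7],39.4,1],[[-9.2,-13.6,3.7],39.4,1],[[-9.2,-13.6,3.7],39.4,1],[[-9.2,-13.6,3.7],39.4,1]]'; python3 - <<'E'
from h import *
o=get_obs();print(o['position'],o['ee_rot'])
c=Cam('wrist'); c.snap('pics/w6.png')
hsv=cv2.cvtColor(c.im,cv2.COLOR_BGR2HSV)
for th in (120,150):
  m=((hsv[...,2]>th)&(hsv[...,1]<75)).astype(np.uint8)
  cs,_=cv2.findContours(m,cv2.RETR_EXTERNAL,cv2.CHAIN_APPROX_NONE)
  for k in cs:
    if cv2.contourArea(k)>300:
        q=c.plane(k.reshape(-1,2),.048)*1000
        r=cv2.minAreaRect(q.astype(np.float32)); print(th,np.round(r[0],1),np.round(r[1]),round(r[2],1))
go(.4435,-.0595,.024,62.5)
E
```

```text
time: 6.6
position: [0.4422, -0.0596, 0.1172]
ee_rot: [-3.141, 0.0, 1.084]
force: [0.1, 0.0, -0.5]
opening: 0.0853
[ 0.44220561 -0.05960694  0.11724815] [-3.14090852e+00  1.39234785e-04  1.08428199e+00]
120 [ 445.1 -170.3] [35. 39.] 27.5
120 [ 560.  -196.5] [15. 25.] 84.3
120 [465.7 -58.9] [80. 82.] 44.8
120 [594.3 -25.6] [123. 197.] 11.3
150 [ 442.  -162.3] [29. 28.] 14.2
150 [442.7 -60.2] [34. 44.] 62.2
150 [593.6 -22.7] [122. 190.] 11.4
go (0.4435, -0.0595, 0.024, 62.5) -> [0.05, 0.11, 9.34] turn -0.3
```

```bash
python3 -m handwheel '[[[-0.03,0.07,4],-0.2,1],[[-0.03,0.07,8],-0.2,1],[[-0.03,0.07,9.3],-0.2,1],[[-0.03,0.07,9.3],-0.2,1],[[-0.03,0.07,9.3],-0.2,0],[[-0.03,0.07,9.3],-0.2,0],[[-0.03,0.07,9.3],-0.2,0],[[-0.03,0.07,9.3],-0.2,0],[[-0.03,0.07,9.3],-0.2,0],[[-0.03,0.07,9.3],-0.2,0]]' 60; python3 -m handwheel '[[[0,0,-2],0,0],[[0,0,-4],0,0],[[0,0,-5],0,0],[[0,0,-5],0,0]]'; python3 - <<'E'
from h import *
p=car(-30.3,27); go(*p,.078,101.4)
E
```

```text
time: 7.48
position: [0.4438, -0.0604, 0.0263]
ee_rot: [3.139, -0.001, 1.086]
force: [-1.1, 0.5, 8.4]
opening: 0.0446
time: 7.82
position: [0.4441, -0.0605, 0.0771]
ee_rot: [3.137, -0.001, 1.086]
force: [0.8, -0.3, -1.6]
opening: 0.0446
go (np.float64(0.5672610352187254), np.float64(0.0037783043012989646), 0.078, 101.4) -> [11.43, 7.9, -0.04] turn -39.2
```

```bash
python3 -m handwheel '[[[2,1.3,0],-7,0],[[4,2.6,0],-14,0],[[6,4,0],-21,0],[[8,5.5,0],-28,0],[[10,6.8,0],-35,0],[[11.4,7.9,0],-39.2,0],[[11.4,7.9,0],-39.2,0],[[11.4,7.9,0],-39.2,0]]'; python3 - <<'E'
from h import *
o=get_obs();print(o['position'],o['ee_rot'],o['force'],o['opening'])
c=Cam('wrist'); c.snap('pics/w7.png')
cv2.imwrite('pics/w7b.png',cv2.resize(c.im[100:384,130:512],(764,568),interpolation=cv2.INTER_CUBIC))
E
```

```text
time: 8.48
position: [0.5656, 0.004, 0.0735]
ee_rot: [-3.14, -0.0, 1.769]
force: [-1.1, -0.0, -3.2]
opening: 0.0451
[0.56562529 0.00403367 0.07346148] [-3.14019961e+00 -3.21221104e-04  1.76947243e+00] [-1.14495027 -0.03812851 -3.21676011] 0.04508849241159394
```

View pics/w7b.png

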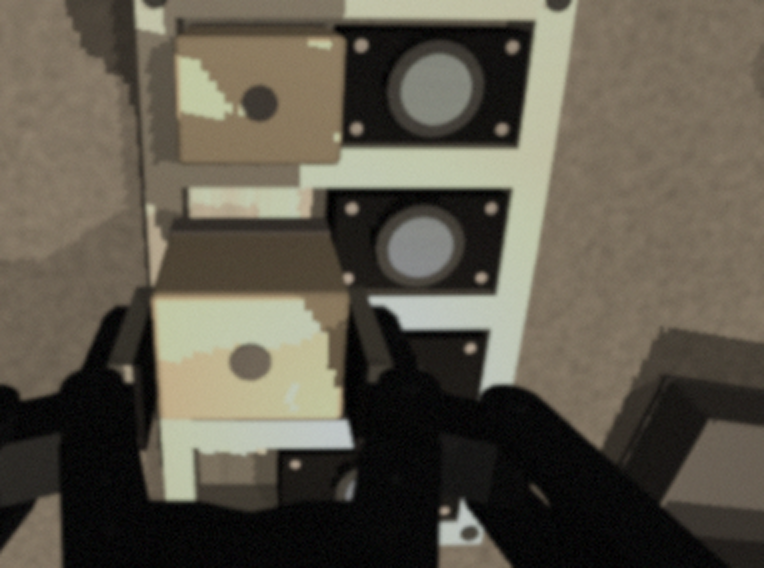

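```bash
python3 - <<'E'
from h import *
c=Cam('wrist'); zb=toolT()[2,3]-.0265
f=lambda L:[[130+u/2,100+v/2] for u,v in L]
print('bottom edge',incar(c,f([[172,220],[332,220]]),zb).tolist())
print('top corners',incar(c,f([[154,294],[348,294],[345,418],[160,418]]),zb+.048).tolist())
print('pocket',incar(c,f([[187,187],[329,189]]),.028).tolist())
E
```

```text
bottom edge [[-56.2, 43.6], [-7.9, 43.6]]
top corners [[-54.3, 45.0], [-10.4, 45.0], [-9.2, 10.3], [-54.8, 10.3]]
pocket [[-53.4, 47.6], [-6.6, 46.9]]
```

```bash
python3 -m handwheel '[[[0.02,0.17,0],0,0],[[0.02,0.17,0.8],0,0],[[0.02,0.17,1.6],0,0],[[0.02,0.17,2.4],0,0],[[0.02,0.17,3.2],0,0],[[0.02,0.17,3.6],0,0],[[0.02,0.17,3.6],0,0]]'; python3 -m handwheel '[[[0,0,0.3],0,0],[[0,0,0.5],0,0],[[0,0,0.5],0,0],[[0,0,0.5],0,0]]'
```

```text
time: 9.12
position: [0.5669, 0.0042, 0.0373]
ee_rot: [-3.14, -0.001, 1.769]
force: [0.1, 0.5, -1.6]
opening: 0.0449
time: 9.45
position: [0.5676, 0.0042, 0.0338]
ee_rot: [3.141, 0.0, 1.77]
force: [-0.6, 0.3, -1.9]
opening: 0.0445
```

Inside the pocket. Release, retreat and look at the thins.

```bash
python3 -m handwheel '[[[0,0,0],0,0.7],[[0,0,0],0,0.7],[[0,0,0],0,0.8],[[0,0,-3],0,1],[[0,0,-6],0,1],[[0,0,-9],0,1],[[0,0,-12],0,1],[[0,0,-12],0,1]]'; python3 - <<'E'
from h import *
go(.442,-.155,.12,104.5)
E
```

```text
time: 10.12
position: [0.5697, 0.0041, 0.16]
ee_rot: [3.133, 0.002, 1.77]
force: [0.1, -0.7, 1.0]
opening: 0.0852
go (0.442, -0.155, 0.12, 104.5) -> [-13.07, -15.7, 3.89] turn -3.1
```

```bash
python3 -m handwheel '[[[-13.1,-15.7,3.9],-3.1,1],[[-13.1,-15.7,3.9],-3.1,1],[[-13.1,-15.7,3.9],-3.1,1],[[-13.1,-15.7,3.9],-3.1,1],[[-13.1,-15.7,3.9],-3.1,1],[[-13.1,-15.7,3.9],-3.1,1],[[-13.1,-15.7,3.9],-3.1,1]]'; python3 - <<'E'
from h import *
o=get_obs();print(o['position'],o['ee_rot'])
c=Cam('wrist'); c.snap('pics/w8.png')
hsv=cv2.cvtColor(c.im,cv2.COLOR_BGR2HSV)
for th in (120,150):
  m=((hsv[...,2]>th)&(hsv[...,1]<75)).astype(np.uint8)
  cs,_=cv2.findContours(m,cv2.RETR_EXTERNAL,cv2.CHAIN_APPROX_NONE)
  for k in cs:
    if cv2.contourArea(k)>300:
        q=c.plane(k.reshape(-1,2),.048)*1000
        r=cv2.minAreaRect(q.astype(np.float32)); print(th,np.round(r[0],1),np.round(r[1]),round(r[2],1))
E
```

```text
time: 10.7
position: [0.4386, -0.1565, 0.1147]
ee_rot: [3.142, -0.0, 1.82]
force: [0.5, 0.1, 0.2]
opening: 0.0854
[ 0.43861519 -0.15648896  0.11471053] [ 3.14154576e+00 -2.66293923e-05  1.82024963e+00]
120 [ 516.6 -207.7] [15. 23.] 85.2
120 [ 446.4 -129.4] [176. 103.] 79.9
120 [562.5   4.4] [28. 36.] 10.7
120 [579.2 -56. ] [ 95. 155.] 11.4
150 [ 440.9 -159.7] [28. 34.] 14.4
150 [562.6   4.1] [28. 35.] 11.2
150 [578.5 -53.4] [ 94. 149.] 11.5
```

View pics/w8.png

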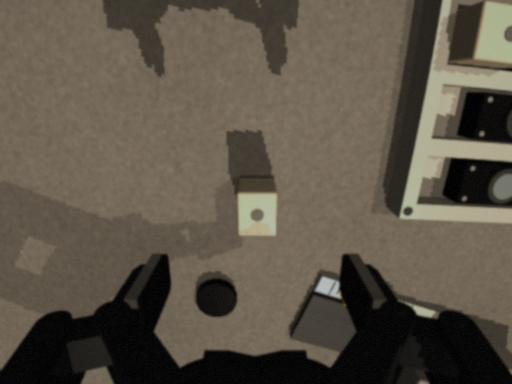

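The thin piece is at (257,210), squarely under the hand.

```bash
python3 -c "
from h import *
go(.4408,-.160,.024,104.4)"
```

```text
go (0.4408, -0.16, 0.024, 104.4) -> [-0.45, 0.01, 9.1] turn -0.0
```

```bash
python3 -m handwheel '[[[0,0,0],0,1],[[0,0,0],0,1],[[0,0,0],0,1]]'; python3 -c "
from h import *
go(.4408,-.160,.024,104.4)"
```

```text
time: 11.0
position: [0.4401, -0.1545, 0.1148]
ee_rot: [3.141, 0.0, 1.825]
force: [-0.4, 0.2, 0.2]
opening: 0.0857
go (0.4408, -0.16, 0.024, 104.4) -> [-0.55, -0.07, 9.08] turn 0.2
```

```bash
python3 -m handwheel '[[[-0.52,0,4],0.1,1],[[-0.52,0,8],0.1,1],[[-0.52,0,9.2],0.1,1],[[-0.52,0,9.2],0.1,1],[[-0.52,0,9.2],0.1,0],[[-0.52,0,9.2],0.1,0],[[-0.52,0,9.2],0.1,0],[[-0.52,0,9.2],0.1,0],[[-0.52,0,9.2],0.1,0],[[-0.52,0,9.2],0.1,0]]' 60; python3 -m handwheel '[[[0,0,0],0,0],[[0,0,0],0,0]]';python3 -m handwheel '[[[0,0,-2],0,0],[[0,0,-4],0,0],[[0,0,-5],0,0],[[0,0,-5],0,0],[[0,0,-5],0,0]]'; python3 - <<'E'
from h import *
p=car(-38.2,-81); print(p);go(*p,.078,101.4)
E
```

```text
time: 11.83
position: [0.4414, -0.1604, 0.0239]
ee_rot: [3.14, 0.001, 1.822]
force: [-2.6, 1.3, 9.8]
opening: 0.029
time: 12.0
position: [0.4414, -0.1604, 0.0239]
ee_rot: [3.14, 0.001, 1.822]
force: [-2.4, 1.4, 9.9]
opening: 0.0294
time: 12.42
position: [0.4409, -0.1602, 0.0728]
ee_rot: [3.141, 0.001, 1.822]
force: [-0.2, -0.9, -2.6]
opening: 0.0288
[ 0.58086389 -0.10365248]
go (np.float64(0.5808638857001593), np.float64(-0.1036524755468421), 0.078, 101.4) -> [2.0, 14.97, -0.51] turn 3.0
```

```bash
python3 -m handwheel '[[[0.5,4,-0.3],3,0],[[1,8,-0.3],3,0],[[1.5,12,-0.3],3,0],[[2,15,-0.3],3,0],[[2,15,-0.3],3,0],[[2,15,-0.3],3,0],[[2,15,-0.3],3,0]]'; python3 - <<'E'
from h import *
o=get_obs();print(o['position'],o['ee_rot'],o['force'],o['opening'])
c=Cam('wrist'); c.snap('pics/w9.png')
cv2.imwrite('pics/w9b.png',cv2.resize(c.im[100:384,130:512],(764,568),interpolation=cv2.INTER_CUBIC))
E
```

```text
time: 13.0
position: [0.5801, -0.1035, 0.0742]
ee_rot: [-3.139, -0.001, 1.77]
force: [-0.2, 0.8, -0.5]
opening: 0.029
[ 0.58006637 -0.10353769  0.07420252] [-3.13919122e+00 -9.93762948e-04  1.76966050e+00] [-0.19197703  0.81018128 -0.47175122] 0.02896073532847785
```

View pics/w9b.png

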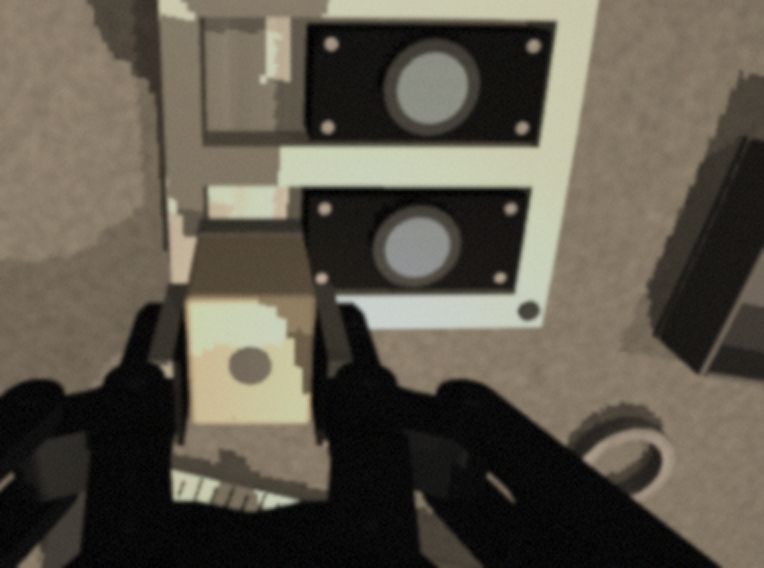

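```bash
python3 - <<'E'
from h import *
c=Cam('wrist'); zb=toolT()[2,3]-.0239
f=lambda L:[[130+u/2,100+v/2] for u,v in L]
print('bottom edge',incar(c,f([[200,222],[303,222]]),zb).tolist())
print('top corners',incar(c,f([[186,297],[316,296],[314,423],[190,423]]),zb+.048).tolist())
print('pocket',incar(c,f([[207,187],[304,188]]),.028).tolist())
print('next pocket',incar(c,f([[203,20],[308,23],[204,146]]),.028).tolist())
E
```

```text
bottom edge [[-54.2, -64.3], [-23.6, -64.3]]
top corners [[-53.4, -62.6], [-24.6, -62.3], [-23.7, -97.2], [-53.8, -97.3]]
pocket [[-53.6, -61.1], [-21.5, -61.4]]
next pocket [[-53.6, -7.5], [-21.7, -8.4], [-54.2, -47.1]]
```

```bash
python3 -m handwheel '[[[0,0.12,0],0,0],[[0,0.12,0.8],0,0],[[0,0.12,1.6],0,0],[[0,0.12,2.4],0,0],[[0,0.12,3.2],0,0],[[0,0.12,3.6],0,0],[[0,0.12,3.6],0,0]]'; python3 -m handwheel '[[[0,0,0.3],0,0],[[0,0,0.6],0,0],[[0,0,0.6],0,0],[[0,0,0.6],0,0]]'
```

```text
time: 13.63
position: [0.5817, -0.1032, 0.0383]
ee_rot: [-3.14, -0.001, 1.769]
force: [-0.5, -1.7, -2.0]
opening: 0.0289
time: 13.97
position: [0.5823, -0.1033, 0.0338]
ee_rot: [3.142, -0.0, 1.77]
force: [-0.3, -0.0, -1.6]
opening: 0.0287
```

```bash
python3 -m handwheel '[[[0,0,0.2],0,0],[[0,0,0.2],0,0],[[0,0,0.2],0,0.5],[[0,0,0.2],0,0.5],[[0,0,0.2],0,0.6],[[0,0,-3],0,0.8],[[0,0,-6],0,1],[[0,0,-9],0,1],[[0,0,-12],0,1],[[0,0,-12],0,1]]'; python3 - <<'E'
from h import *
go(.436,.15,.16,101)
E
```

```text
time: 14.8
position: [0.5845, -0.1038, 0.1602]
ee_rot: [3.133, 0.004, 1.77]
force: [0.6, 0.3, -0.1]
opening: 0.0854
go (0.436, 0.15, 0.16, 101) -> [27.81, -9.54, -0.17] turn 0.4
```

```bash
python3 -m handwheel '[[[27.8,-9.5,0],0.4,1],[[27.8,-9.5,0],0.4,1],[[27.8,-9.5,0],0.4,1],[[27.8,-9.5,0],0.4,1],[[27.8,-9.5,0],0.4,1],[[27.8,-9.5,0],0.4,1],[[27.8,-9.5,2],0.4,1],[[27.8,-9.5,4],0.4,1],[[27.8,-9.5,4],0.4,1],[[27.8,-9.5,4],0.4,1]]';python3 -m handwheel '[[[0,0,0],0,1],[[0,0,0],0,1]]'; cat >> h.py <<'E'
def whites(c,z=.048,ths=(120,150)):
    hsv=cv2.cvtColor(c.im,cv2.COLOR_BGR2HSV)
    for th in ths:
        m=((hsv[...,2]>th)&(hsv[...,1]<75)).astype(np.uint8)
        for k in cv2.findContours(m,cv2.RETR_EXTERNAL,cv2.CHAIN_APPROX_NONE)[0]:
            if cv2.contourArea(k)>300:
                r=cv2.minAreaRect((c.plane(k.reshape(-1,2),z)*1000).astype(np.float32)); print(th,np.round(r[0],1),np.round(r[1]),round(r[2],1))
E
python3 - <<'E'
from h import *
o=get_obs();print(o['position'],o['ee_rot'])
c=Cam('wrist'); c.snap('pics/w10.png'); whites(c)
go(.436,.157,.024,101)
E
```

```text
time: 15.63
position: [0.4341, 0.1504, 0.1137]
ee_rot: [-3.14, 0.0, 1.764]
force: [0.9, -0.9, -0.1]
opening: 0.0851
time: 15.8
position: [0.4354, 0.1497, 0.1148]
ee_rot: [3.14, -0.0, 1.761]
force: [-0.3, -0.1, -1.4]
opening: 0.0851
[0.43535777 0.1497042  0.11480277] [ 3.13994606e+00 -5.23138113e-05  1.76110325e+00]
120 [520.   52.6] [11. 93.] 11.5
120 [593.9  98.8] [73. 33.] 9.1
120 [436.3 156.6] [36. 41.] 0.5
150 [520.   52.1] [10. 92.] 11.8
150 [593.7  98.8] [71. 31.] 9.0
150 [434.7 157.6] [28. 34.] 10.2
go (0.436, 0.157, 0.024, 101) -> [0.7, 0.2, 9.07] turn -0.1
```

```bash
python3 -m handwheel '[[[0.76,0.1,4],0.2,1],[[0.76,0.1,8],0.2,1],[[0.76,0.1,9.2],0.2,1],[[0.76,0.1,9.2],0.2,1],[[0.76,0.1,9.2],0.2,0],[[0.76,0.1,9.2],0.2,0],[[0.76,0.1,9.2],0.2,0],[[0.76,0.1,9.2],0.2,0],[[0.76,0.1,9.2],0.2,0],[[0.76,0.1,9.2],0.2,0]]' 60; python3 -m handwheel '[[[0,0,0],0,0],[[0,0,0],0,0]]';python3 -m handwheel '[[[0,0,-2],0,0],[[0,0,-4],0,0],[[0,0,-5],0,0],[[0,0,-5],0,0],[[0,0,-5],0,0]]'; python3 - <<'E'
from h import *
p=car(-37,-27); print(p);go(p[0]-.1,p[1],.078,101.4);go(*p,.078,101.4)
E
```

```text
time: 16.68
position: [0.4344, 0.1582, 0.0229]
ee_rot: [3.14, -0.0, 1.759]
force: [-1.8, -1.1, 10.7]
opening: 0.0289
time: 16.85
position: [0.4345, 0.1582, 0.0229]
ee_rot: [3.14, -0.0, 1.759]
force: [-2.1, -1.4, 9.5]
opening: 0.0291
time: 17.27
position: [0.4339, 0.1581, 0.0717]
ee_rot: [3.141, -0.0, 1.759]
force: [-0.7, 0.2, -1.8]
opening: 0.0288
[ 0.57136671 -0.05048064]
go (np.float64(0.47136671472923264), np.float64(-0.05048064330881415), 0.078, 101.4) -> [-21.19, -0.22, -0.63] turn -0.6
go (np.float64(0.5713667147292326), np.float64(-0.05048064330881415), 0.078, 101.4) -> [-23.06, 9.6, -0.62] turn -0.6
```

```bash
python3 -m handwheel '[[[-4,0,-0.4],-0.6,0],[[-8,0,-0.4],-0.6,0],[[-12,0,-0.4],-0.6,0],[[-16,0,-0.4],-0.6,0],[[-20,0,-0.4],-0.6,0],[[-22,2,-0.4],-0.6,0],[[-22.5,5,-0.4],-0.6,0],[[-23.1,8,-0.4],-0.6,0],[[-23.1,9.6,-0.4],-0.6,0],[[-23.1,9.6,-0.4],-0.6,0]]'; python3 -m handwheel '[[[0,0,0],0,0],[[0,0,0],0,0]]'; python3 - <<'E'
from h import *
o=get_obs();print(o['position'],o['ee_rot'],o['force'],o['opening'])
c=Cam('wrist'); c.snap('pics/w11.png')
cv2.imwrite('pics/w11b.png',cv2.resize(c.im[100:384,130:512],(764,568),interpolation=cv2.INTER_CUBIC))
E
```

```text
time: 18.1
position: [0.5731, -0.0507, 0.0739]
ee_rot: [-3.141, -0.0, 1.77]
force: [-0.5, 0.2, -1.1]
opening: 0.0289
time: 18.27
position: [0.5703, -0.0507, 0.0745]
ee_rot: [-3.139, -0.001, 1.77]
force: [-0.4, -0.2, -1.2]
opening: 0.029
[ 0.57026923 -0.05072282  0.07446288] [-3.13943357e+00 -7.84488823e-04  1.76966977e+00] [-0.36829741 -0.21714119 -1.22337106] 0.029025789458015008
```

View pics/w11b.png

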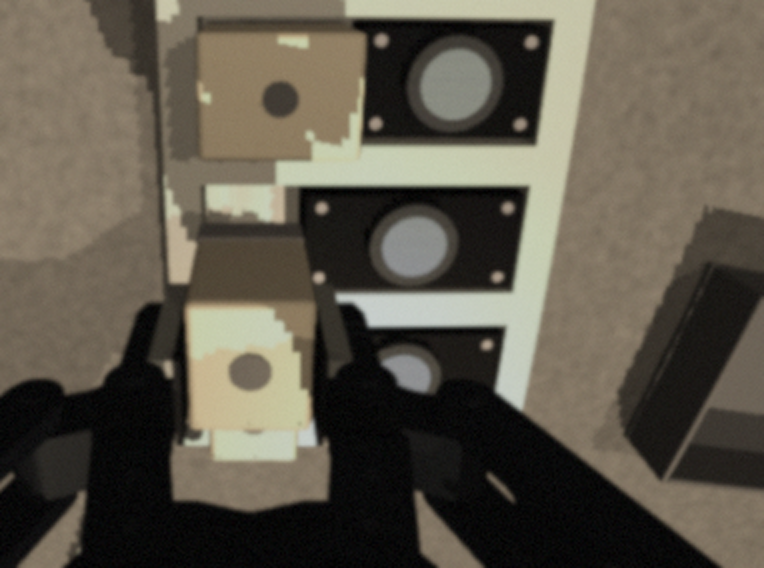

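```bash
python3 - <<'E'
from h import *
c=Cam('wrist'); zb=toolT()[2,3]-.0229
f=lambda L:[[130+u/2,100+v/2] for u,v in L]
print('bottom edge',incar(c,f([[200,227],[303,227]]),zb).tolist())
print('top corners',incar(c,f([[186,304],[316,303],[314,431],[190,431]]),zb+.048).tolist())
print('pocket',incar(c,f([[205,186],[301,187]]),.028).tolist())
E
```

```text
bottom edge [[-53.1, -11.6], [-22.6, -11.6]]
top corners [[-52.4, -10.0], [-23.7, -9.7], [-22.8, -44.9], [-52.7, -45.0]]
pocket [[-53.2, -7.0], [-21.4, -7.3]]
```

```bash
python3 -m handwheel '[[[0.1,0.03,0],0,0],[[0.1,0.03,0.8],0,0],[[0.1,0.03,1.6],0,0],[[0.1,0.03,2.4],0,0],[[0.1,0.03,3.2],0,0],[[0.1,0.03,3.8],0,0],[[0.1,0.03,4.2],0,0],[[0.1,0.03,4.2],0,0],[[0.1,0.03,4.2],0,0]]'; python3 -m handwheel '[[[0,0,0.2],0,0],[[0,0,0.4],0,0],[[0,0,0.4],0,0]]'
```

```text
time: 19.07
position: [0.5715, -0.0498, 0.0336]
ee_rot: [-3.141, -0.0, 1.77]
force: [0.1, -0.2, -1.3]
opening: 0.0291
time: 19.32
position: [0.5714, -0.0498, 0.0295]
ee_rot: [-3.141, -0.0, 1.77]
force: [0.7, -0.9, 0.2]
opening: 0.0289
```

```bash
python3 -m handwheel '[[[0,0,0],0,0.5],[[0,0,0],0,0.5],[[0,0,0],0,0.6],[[0,0,-3],0,0.8],[[0,0,-6],0,1],[[0,0,-10],0,1],[[4,-1,-14],0,1],[[8,-3,-18],0,1],[[12,-4,-21],0,1],[[16,-4,-21],0,1]]'; python3 -m handwheel '[[[4,-1,0],0,1],[[4,-1,0],0,1],[[4,-1,0],0,1],[[4,-1,0],0,1]]';python3 - <<'E'
from h import *
o=get_obs();print(o['position'],o['ee_rot'])
c=Cam('wrist'); c.snap('pics/w12.png')
o=ortho(c,.42,.68,-.16,.48,.02,1250); cv2.imwrite('pics/w12o.png',o)
t=Cam('top'); t.snap('pics/top2.png'); 
E
```

```text
time: 20.15
position: [0.5114, 0.0677, 0.2306]
ee_rot: [3.138, 0.001, 1.768]
force: [1.3, 0.9, 1.0]
opening: 0.0853
time: 20.48
position: [0.4942, 0.1046, 0.2274]
ee_rot: [3.141, 0.0, 1.77]
force: [0.1, -0.1, -0.4]
opening: 0.0855
[0.49421044 0.10461606 0.22738344] [3.14141685e+00 1.49755195e-04 1.77010757e+00]
```

View pics/w12o.png

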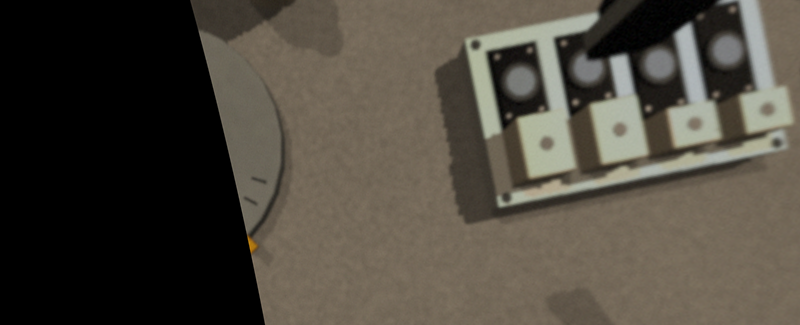

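All four pieces stand in their pockets, with dots at (546,143), (620,129), (695,123), (767,109). Next is the dial, seen from above.

```bash
python3 -c "
from h import *
go(.5,.335,.28,191)"
```

```text
go (0.5, 0.335, 0.28, 191) -> [22.55, 5.08, -5.29] turn -89.7
```

```bash
python3 -m handwheel '[[[2,0.5,-5.3],-7,1],[[4,1,-5.3],-14,1],[[7,2,-5.3],-21,1],[[10,3,-5.3],-28,1],[[13,4,-5.3],-35,1],[[16,5,-5.3],-42,1],[[19,5,-5.3],-49,1],[[22.5,5,-5.3],-56,1],[[22.5,5,-5.3],-63,1],[[22.5,5,-5.3],-70,1]]'; python3 -m handwheel '[[[0,0,0],-7,0.5],[[0,0,0],-14,0.5],[[0,0,0],-19.7,0.5],[[0,0,0],-19.7,0.5],[[0,0,0],-19.7,0.5]]';python3 - <<'E'
from h import *
o=get_obs();print(o['position'],o['ee_rot'],o['opening'])
c=Cam('wrist'); c.snap('pics/w13.png')
o=ortho(c,.42,.68,.22,.48,.02,2300); cv2.imwrite('pics/w13o.png',o)
hsv=cv2.cvtColor(c.im,cv2.COLOR_BGR2HSV); m=((hsv[...,1]>130)&(hsv[...,2]>90)&(hsv[...,0]>8)&(hsv[...,0]<30)).astype(np.uint8)
for k in cv2.findContours(m,cv2.RETR_EXTERNAL,cv2.CHAIN_APPROX_NONE)[0]:
    if cv2.contourArea(k)>15:
        r=cv2.minAreaRect((c.plane(k.reshape(-1,2),.024)*1000).astype(np.float32)); print(np.round(r[0],1),np.round(r[1],1),round(r[2],1),np.round(cv2.boxPoints(r)).tolist())
E
```

```text
time: 21.42
position: [0.499, 0.3358, 0.2793]
ee_rot: [-3.141, -0.001, 2.998]
force: [-0.9, -0.3, -0.3]
opening: 0.0857
time: 21.83
position: [0.4994, 0.3344, 0.2799]
ee_rot: [-3.141, -0.001, -2.953]
force: [0.4, -0.4, -0.1]
opening: 0.0431
[0.49935558 0.33442576 0.27993859] [-3.14137175e+00 -5.89560035e-04 -2.95266355e+00] 0.04307463154286589
[490.1 287.8] [31.1 11.9] 46.2 [[475.0, 281.0], [484.0, 272.0], [505.0, 295.0], [497.0, 303.0]]
```

View pics/w13o.png

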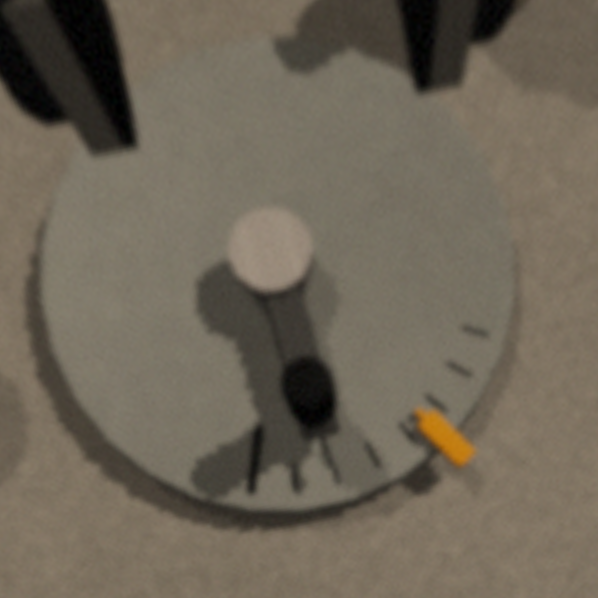

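The idle bar is at (255,460), the pointer's inner tip at (418,412) and the knob top near (310,385). The lever isn't at idle now. I'll fit the dial circle.

```bash
cat > dial.py <<'E'
from h import *
from scipy.optimize import least_squares
def fit(c,c0=(.5604,.3583),z=.018):
    best=[]
    lab=cv2.GaussianBlur(cv2.cvtColor(c.im,cv2.COLOR_BGR2LAB),(3,3),0).astype(np.float32)
    pts=[]
    for a in np.radians(np.arange(0,360,4)):
        r=np.arange(.092,.118,.0005); P=np.c_[c0[0]+r*np.cos(a),c0[1]+r*np.sin(a),np.full(len(r),z)]
        uv=c.proj(P).astype(np.float32)
        if uv.min()<3 or (uv[:,0]>508).any() or (uv[:,1]>380).any(): continue
        p=cv2.remap(lab,uv[:,:1],uv[:,1:],cv2.INTER_LINEAR)[:,0]
        g=p[8:].copy()-p[:-8]; s=np.abs(g[:,2])+np.abs(g[:,1])+.15*np.abs(g[:,0]); i=s.argmax()
        pts.append(P[i+4,:2])
    pts=np.array(pts)
    f=lambda q:np.hypot(*(pts-q[:2]).T)-.105
    q=least_squares(f,c0,loss='soft_l1',f_scale=.0015)
    print(c.name,'pivot',np.round(q.x,4),'n',len(pts),'med abs mm',np.round(np.median(np.abs(f(q.x)))*1000,2)); return q.x
def ang(p,piv): return np.degrees(np.arctan2(*(np.array(p)-piv)[::-1]))%360
E
python3 - <<'E'
from dial import *
w=Cam('wrist'); w.im=cv2.imread('pics/w13.png'); pw=fit(w)
t=Cam('top'); t.im=cv2.imread('pics/top2.png'); pt=fit(t)
def orange(c,z):
    hsv=cv2.cvtColor(c.im,cv2.COLOR_BGR2HSV); m=((hsv[...,1]>110)&(hsv[...,2]>90)&(hsv[...,0]>8)&(hsv[...,0]<30)).astype(np.uint8)
    out=[]
    for k in cv2.findContours(m,cv2.RETR_EXTERNAL,cv2.CHAIN_APPROX_NONE)[0]:
        if cv2.contourArea(k)>6:
            q=c.plane(k.reshape(-1,2),z).mean(0)
            if np.hypot(*(q-[.56,.358]))<.13 or np.hypot(*(q-[.554,-.235]))<.06: out.append(q)
    return out
for c,p in((w,pw),(t,pt)):
    for o in orange(c,.024): print(c.name,'orange',np.round(o,4),'ang',ang(o,p))
    # black knob: dark blob near
    g=c.im.max(2); u=c.proj([[.50,.342,.081]])[0].astype(int); s=14 if c is t else 40
    m=(g[u[1]-s:u[1]+s,u[0]-s:u[0]+s]<42).astype(np.uint8)
    n,l,st,ce=cv2.connectedComponentsWithStats(m)
    for i in range(1,n):
        if st[i,4]>15:
            px=ce[i]+u-s; P=c.plane([px],.065)[0]; print(c.name,'knob',st[i].tolist(),np.round(P,4),ang(P,p),np.hypot(*(P-p)))
# idle bar line in wrist ortho
P=np.array([[.68-v/2300,.48-u/2300] for u,v in((262,430),(252,490))]); print('bar',[ang(q,pw) for q in P],P)
E
```

```text
wrist pivot [0.5592 0.3609] n 90 med abs mm 2.73
top pivot [0.5589 0.3565] n 90 med abs mm 4.24
wrist orange [0.4895 0.2878] ang 226.3594662243762
wrist knob [59, 12, 7, 18, 44] [0.4752 0.3635] 178.1829079043503 0.08407962495220153
wrist knob [34, 24, 16, 25, 313] [0.4979 0.3431] 196.21074321328607 0.06383699671972985
top orange [0.4901 0.2857] ang 225.8319032198436
top orange [ 0.5535 -0.2317] ang 269.4705242725003
top knob [13, 12, 7, 7, 33] [0.4996 0.3401] 195.4661780397148 0.061493094450761954
bar [np.float64(175.49791143669765), np.float64(174.08554812541973)] [[0.49304348 0.36608696]
 [0.46695652 0.37043478]]
```

```bash
python3 -c "
from h import *
go(.4985,.342,.12,194.8);go(.4985,.342,.047,194.8)"
```

```text
go (0.4985, 0.342, 0.12, 194.8) -> [-0.07, 0.74, 16.0] turn -4.0
go (0.4985, 0.342, 0.047, 194.8) -> [-0.08, 0.74, 23.3] turn -4.0
```

```bash
python3 -m handwheel '[[[-0.07,0.74,4],-4,0.6],[[-0.07,0.74,8],-4,0.6],[[-0.07,0.74,12],-4,0.6],[[-0.07,0.74,16],-4,0.6],[[-0.07,0.74,19],-4,0.6],[[-0.07,0.74,21.5],-4,0.6],[[-0.07,0.74,23.2],-4,0.6],[[-0.07,0.74,23.2],-4,0.6]]' 25; python3 -m handwheel '[[[0,0,0],0,0],[[0,0,0],0,0],[[0,0,0],0,0],[[0,0,0],0,0],[[0,0,0],0,0],[[0,0,0],0,0]]'; python3 - <<'E'
from dial import *
p=get_obs()['position'][:2]; piv=np.array([.5604,.3583]); print(ang(p,piv),np.hypot(*(p-piv)))
E
```

```text
time: 22.55
position: [0.4966, 0.3413, 0.0444]
ee_rot: [-3.14, -0.006, -2.882]
force: [-0.5, -0.2, -0.2]
opening: 0.0512
time: 23.05
position: [0.4988, 0.3429, 0.05]
ee_rot: [3.141, 0.003, -2.879]
force: [-0.4, -2.6, 6.9]
opening: 0.0191
194.04782256383456 0.06354443854630079
```

```bash
python3 -m handwheel '[[[-0.01,-0.34,0],-3,0],[[-0.04,-0.68,0],-6,0],[[-0.09,-1.02,0],-9,0],[[-0.14,-1.35,0],-12,0],[[-0.22,-1.68,0],-15,0],[[-0.32,-2.01,0],-18,0],[[-0.43,-2.33,0],-21,0],[[-0.56,-2.64,0],-24,0],[[-0.7,-2.95,0],-27,0],[[-0.87,-3.24,0],-29.9,0]]'; python3 -m handwheel '[[[0,0,0],0,0],[[0,0,0],0,0]]'; python3 - <<'E'
from dial import *
o=get_obs();p=o['position'][:2]; piv=np.array([.5604,.3583]); print(ang(p,piv),np.hypot(*(p-piv)),np.degrees(o['ee_rot'][2])%360)
go(*(piv+.065*np.array([np.cos(np.radians(224.8)),np.sin(np.radians(224.8))])),.05,224.8)
c=Cam('wrist'); c.snap('pics/w14.png')
hsv=cv2.cvtColor(c.im,cv2.COLOR_BGR2HSV); m=((hsv[...,1]>130)&(hsv[...,2]>90)&(hsv[...,0]>8)&(hsv[...,0]<30)).astype(np.uint8)
for k in cv2.findContours(m,cv2.RETR_EXTERNAL,cv2.CHAIN_APPROX_NONE)[0]:
    if cv2.contourArea(k)>15:
        q=c.plane(k.reshape(-1,2),.024);r=cv2.minAreaRect((q*1000).astype(np.float32)); print(np.round(r[0],1),np.round(r[1],1),r[2],ang(np.array(r[0])/1000,piv))
E
```

```text
time: 23.88
position: [0.5154, 0.3134, 0.05]
ee_rot: [-3.141, 0.001, -2.354]
force: [-4.4, -5.6, 9.7]
opening: 0.0191
time: 24.05
position: [0.5156, 0.3132, 0.05]
ee_rot: [-3.141, 0.001, -2.357]
force: [-2.7, -7.3, 9.2]
opening: 0.019
225.1855355265464 0.06362780636162878 224.96206513191024
go (np.float64(0.5142779021251261), np.float64(0.31249877635236634), 0.05, 224.8) -> [0.14, 0.04, 0.0] turn 0.2
[490.3 287.5] [32.  10.4] 45.46940994262695 225.29550246661734
```

```bash
python3 -m handwheel '[[[0,0,0],0,0.3],[[0,0,0],0,0.5],[[0,0,0],0,0.6],[[0,0,0],0,0.6],[[0,0,-4],0,0.6],[[0,0,-8],0,0.6],[[0,0,-12],0,0.6],[[0,0,-12],0,0.6],[[0,0,-12],0,0.6],[[0,0,-12],0,0.6]]'; python3 - <<'E'
from dial import *
piv=np.array([.5604,.3583])
c=Cam('wrist'); c.snap('pics/w15.png')
hsv=cv2.cvtColor(c.im,cv2.COLOR_BGR2HSV); m=((hsv[...,1]>130)&(hsv[...,2]>90)&(hsv[...,0]>8)&(hsv[...,0]<30)).astype(np.uint8)
for k in cv2.findContours(m,cv2.RETR_EXTERNAL,cv2.CHAIN_APPROX_NONE)[0]:
    if cv2.contourArea(k)>15:
        q=c.plane(k.reshape(-1,2),.024);r=cv2.minAreaRect((q*1000).astype(np.float32)); print(np.round(r[0],1),np.round(r[1],1),r[2],ang(np.array(r[0])/1000,piv))
print(c.proj([[.5145,.313,.081],[.5145,.313,.041]]))
o=ortho(c,.44,.60,.24,.40,.081,3500); cv2.imwrite('pics/w15o.png',o)
E
```

```text
time: 24.93
position: [0.5145, 0.3135, 0.1676]
ee_rot: [3.141, -0.001, -2.356]
force: [-0.1, -0.2, -1.0]
opening: 0.0509
[490.2 287.3] [30.5 10.4] 45.24104690551758 225.3288811583534
[[253.36872519 199.98474428]
 [253.50944051 185.1823567 ]]
```

View pics/w15o.png

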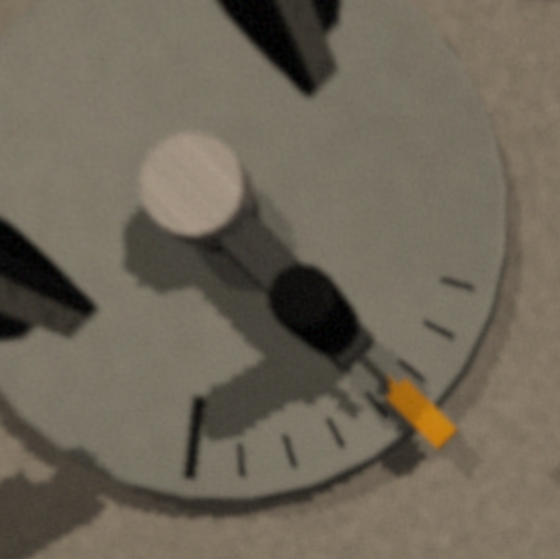

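The lever's index line meets the pointer tip at about (390,382), so the light is set. Now the slide.

```bash
python3 -m handwheel '[[[0,0,-4],7,0.4],[[0,0,-8],14,0.4],[[0,0,-8],21,0.4],[[0,0,-8],28,0.4],[[0,0,-8],35,0.4],[[0,0,-8],42,0.4],[[0,0,-8],49,0.4],[[0,0,-8],56,0.4],[[0,0,-8],63,0.4],[[0,0,-8],70,0.4]]';python3 -c "
from h import *
go(.57,-.21,.26,84.2)"
```

```text
time: 25.82
position: [0.5145, 0.3134, 0.2464]
ee_rot: [-3.139, -0.002, 2.699]
force: [0.3, -0.1, -0.5]
opening: 0.034
go (0.57, -0.21, 0.26, 84.2) -> [-27.43, -44.93, -1.3] turn 70.4
```

```bash
python3 -m handwheel '[[[-2,-3.5,-1.3],7,0.4],[[-4.2,-7,-1.3],14,0.4],[[-6.3,-10.3,-1.3],21,0.4],[[-8.4,-13.8,-1.3],28,0.4],[[-10.5,-17.3,-1.3],35,0.4],[[-12.7,-20.8,-1.3],42,0.4],[[-14.8,-24.3,-1.3],49,0.4],[[-17,-27.8,-1.3],56,0.4],[[-19,-31.3,-1.3],63,0.4],[[-21,-34.5,-1.3],70.4,0.4]]';python3 -c "
from h import *
go(.57,-.21,.26,84.2)"
```

```text
time: 26.65
position: [0.5587, -0.0901, 0.2597]
ee_rot: [-3.139, -0.0, 1.474]
force: [-0.1, 1.4, 0.4]
opening: 0.0343
go (0.57, -0.21, 0.26, 84.2) -> [-11.82, 2.28, -0.04] turn 0.3
```

```bash
python3 -m handwheel '[[[-4,0.7,0],0.3,0.4],[[-8,1.5,0],0.3,0.4],[[-11.8,2.3,0],0.3,0.4],[[-11.8,2.3,0],0.3,0.4],[[-11.8,2.3,0],0.3,0.4],[[-11.8,2.3,0],0.3,0.4]]';python3 - <<'E'
from h import *
o=get_obs();print(o['position'],o['ee_rot'],o['opening'])
c=Cam('wrist'); c.snap('pics/w16.png')
o=ortho(c,.52,.72,-.36,-.19,.07,3000); cv2.imwrite('pics/w16o.png',o)
hsv=cv2.cvtColor(c.im,cv2.COLOR_BGR2HSV); m=((hsv[...,1]>130)&(hsv[...,2]>90)&(hsv[...,0]>8)&(hsv[...,0]<30)).astype(np.uint8)
for k in cv2.findContours(m,cv2.RETR_EXTERNAL,cv2.CHAIN_APPROX_NONE)[0]:
    if cv2.contourArea(k)>15:
        q=c.plane(k.reshape(-1,2),.016);r=cv2.minAreaRect((q*1000).astype(np.float32)); print(np.round(r[0],1),np.round(r[1],1),r[2],np.round(cv2.boxPoints(r),1).tolist())
whites(c,.016,(150,))
E
```

```text
time: 27.15
position: [0.5713, -0.2071, 0.2599]
ee_rot: [-3.139, -0.001, 1.475]
force: [0.1, -0.3, 0.1]
opening: 0.0341
[ 0.57130984 -0.20713203  0.25987605] [-3.13936192e+00 -9.25928864e-04  1.47500872e+00] 0.03410841827741645
[ 553.3 -235.2] [20.9 10.6] 84.1686019897461 [[546.9000244140625, -245.0], [557.5, -246.10000610351562], [559.5999755859375, -225.3000030517578], [549.0, -224.1999969482422]]
150 [ 732.7 -309. ] [ 62. 116.] 84.1
150 [ 631.3 -241.8] [17. 45.] 84.7
150 [570.6 -42.9] [33. 40.] 10.6
150 [614.3 -67.3] [139. 127.] 11.2
```

View pics/w16o.png

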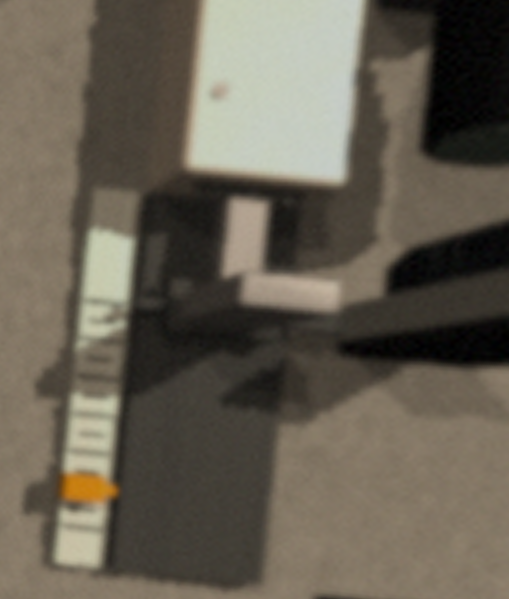

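The tab top is centred at (291,293) and the rider tip at (120,491). The slide's yaw is about -5.9° and the pull about 74 mm. Gripping the tab along its thickness lets the rear finger act as a hook as well.

```bash
python3 -c "
from h import *
go(.6223,-.287,.12,84.1);go(.6223,-.287,.044,84.1)"
```

```text
go (0.6223, -0.287, 0.12, 84.1) -> [-7.53, 5.85, 14.02] turn 0.5
go (0.6223, -0.287, 0.044, 84.1) -> [-7.54, 5.86, 21.62] turn 0.5
```

```bash
python3 -m handwheel '[[[-3,2.5,3],0.5,0.45],[[-6,4.5,6],0.5,0.45],[[-7.5,5.85,10],0.5,0.45],[[-7.5,5.85,13.5],0.5,0.45],[[-7.5,5.85,13.5],0.5,0.45],[[-7.5,5.85,13.5],0.5,0.45],[[-7.5,5.85,13.5],0.5,0.45]]' 60;python3 - <<'E'
from h import *
go(.6223,-.287,.044,84.1)
c=Cam('wrist'); c.snap('pics/w17.png')
def rider(c):
    hsv=cv2.cvtColor(c.im,cv2.COLOR_BGR2HSV); m=((hsv[...,1]>130)&(hsv[...,2]>80)&(hsv[...,0]>8)&(hsv[...,0]<30)).astype(np.uint8)
    for k in cv2.findContours(m,cv2.RETR_EXTERNAL,cv2.CHAIN_APPROX_NONE)[0]:
        if cv2.contourArea(k)>15:
            q=c.plane(k.reshape(-1,2),.016);r=cv2.minAreaRect((q*1000).astype(np.float32)); print('rider',np.round(r[0],1),np.round(r[1],1),r[2])
rider(c)
# tab top: profile along slide x at z=.07
u=np.array([.9948,-.1019]); v=np.array([.1019,.9948])
for dv in (-.008,0,.008):
    s=np.arange(-.03,.031,.002); P=np.c_[np.array([.6223,-.287])+s[:,None]*u+dv*v,np.full(len(s),.07)]
    uv=c.proj(P).astype(np.float32); g=cv2.remap(cv2.cvtColor(c.im,cv2.COLOR_BGR2GRAY),uv[:,:1],uv[:,1:],cv2.INTER_LINEAR)[:,0]
    print(dv,dict(zip((s*1000).round().astype(int).tolist(),g.tolist())))
E
```

```text
time: 27.78
position: [0.6233, -0.2867, 0.1284]
ee_rot: [3.14, 0.0, 1.468]
force: [-0.4, -0.3, 0.7]
opening: 0.0384
go (0.6223, -0.287, 0.044, 84.1) -> [-0.04, -0.1, 8.44] turn 0.0
rider [ 554.6 -235.9] [21.3 12.7] 83.46507263183594
-0.008 {-30: 116, -28: 76, -26: 77, -24: 71, -22: 55, -20: 54, -18: 57, -16: 53, -14: 54, -12: 70, -10: 75, -8: 64, -6: 62, -4: 131, -2: 155, 0: 163, 2: 170, 4: 173, 6: 135, 8: 127, 10: 127, 12: 130, 14: 132, 16: 117, 18: 75, 20: 75, 22: 70, 24: 55, 26: 54, 28: 53, 30: 51}
0 {-30: 66, -28: 53, -26: 37, -24: 38, -22: 34, -20: 27, -18: 29, -16: 28, -14: 41, -12: 55, -10: 57, -8: 57, -6: 60, -4: 129, -2: 153, 0: 154, 2: 159, 4: 165, 6: 118, 8: 71, 10: 72, 12: 70, 14: 70, 16: 62, 18: 40, 20: 37, 22: 38, 24: 34, 26: 29, 28: 26, 30: 28}
0.008 {-30: 68, -28: 56, -26: 38, -24: 39, -22: 34, -20: 31, -18: 46, -16: 57, -14: 55, -12: 49, -10: 34, -8: 36, -6: 51, -4: 125, -2: 150, 0: 153, 2: 155, 4: 158, 6: 124, 8: 107, 10: 103, 12: 109, 14: 107, 16: 103, 18: 96, 20: 99, 22: 96, 24: 97, 26: 96, 28: 96, 30: 99}
```

```bash
python3 -m handwheel '[[[0,-0.05,3],0,0.45],[[0,-0.05,6],0,0.45],[[0,-0.05,8.4],0,0.45],[[0,-0.05,8.4],0,0.45],[[0,-0.05,8.4],0,0],[[0,-0.05,8.4],0,0],[[0,-0.05,8.4],0,0],[[0,-0.05,8.4],0,0],[[0,-0.05,8.4],0,0],[[0,-0.05,8.4],0,0]]' 60;python3 - <<'E'
from h import *
o=get_obs(); p=o['position'][:2]; u=np.array([.9948,-.1019]); print('u',p@u, 'target pull mm',(p@u-.5744)*1000, o['force'])
c=Cam('wrist'); c.snap('pics/w18.png')
E
```

```text
time: 28.67
position: [0.6232, -0.288, 0.0462]
ee_rot: [3.138, 0.001, 1.467]
force: [-3.5, 2.1, 7.7]
opening: 0.0106
u 0.649325707352725 target pull mm 74.92570735272497 [-3.51395417  2.08444789  7.69637057]
```

```bash
python3 -m handwheel '[[[0,-0.8,0],0,0],[[0,-1.6,0],0,0],[[0,-2.4,0],0,0],[[0,-3.2,0],0,0],[[0,-4,0],0,0],[[0,-4.8,0],0,0],[[0,-5.6,0],0,0],[[0,-6.3,0],0,0],[[0,-7,0],0,0],[[0,-7,0],0,0]]';python3 -m handwheel '[[[0,0,0],0,0],[[0,0,0],0,0]]'; cat > rid.py <<'E'
from h import *
o=get_obs(); p=o['position'][:2]; u=np.array([.9948,-.1019]);v=np.array([.1019,.9948]); print('u',p@u,o['force'],o['opening'])
c=Cam('wrist'); c.snap(f"pics/r{o['time']:.2f}.png")
hsv=cv2.cvtColor(c.im,cv2.COLOR_BGR2HSV); m=((hsv[...,1]>130)&(hsv[...,2]>80)&(hsv[...,0]>8)&(hsv[...,0]<30)).astype(np.uint8)
for k in cv2.findContours(m,cv2.RETR_EXTERNAL,cv2.CHAIN_APPROX_NONE)[0]:
    if cv2.contourArea(k)>15:
        q=c.plane(k.reshape(-1,2),.016)-p; a=q@u*1000;b=q@v*1000; print('rider rel TCP: along',a.min().round(1),a.max().round(1),'across',b.min().round(1),b.max().round(1),'tip along',np.median(a[b<b.min()+2.5]).round(1))
g=cv2.cvtColor(c.im,cv2.COLOR_BGR2GRAY)
for z,dvs in ((.07,(-.008,.008)),(.012,(.022,.025,.028,.031,.034,.037))):
  for dv in dvs:
    s=np.arange(-.016,.0165,.002); P=np.c_[p+s[:,None]*u+dv*v,np.full(len(s),z)]; uv=c.proj(P).astype(np.float32)
    print(z,dv,cv2.remap(g,uv[:,:1],uv[:,1:],cv2.INTER_LINEAR)[:,0].tolist())
E
python3 rid.py
```

```text
time: 29.55
position: [0.5546, -0.2809, 0.0463]
ee_rot: [3.134, 0.002, 1.467]
force: [11.1, 0.5, 0.4]
opening: 0.0107
time: 29.72
position: [0.5553, -0.2809, 0.0462]
ee_rot: [3.133, 0.002, 1.467]
force: [11.9, 0.5, 0.5]
opening: 0.011
u 0.5810660469241594 [11.93555242  0.49366834  0.47836797] 0.010960691116508233
rider rel TCP: along -11.2 -1.2 across 35.0 56.4 tip along -6.0
0.07 -0.008 [13, 12, 12, 10, 25, 63, 134, 141, 148, 112, 113, 13, 10, 14, 9, 11, 14]
0.07 0.008 [12, 15, 62, 61, 39, 44, 91, 92, 87, 79, 60, 14, 62, 61, 36, 13, 10]
0.012 0.022 [40, 38, 31, 26, 24, 24, 24, 33, 40, 29, 26, 26, 24, 37, 39, 41, 41]
0.012 0.025 [42, 39, 41, 38, 38, 37, 30, 41, 68, 48, 40, 49, 58, 51, 51, 62, 73]
0.012 0.028 [41, 41, 41, 41, 42, 40, 30, 55, 71, 48, 41, 44, 71, 73, 72, 74, 73]
0.012 0.031 [39, 40, 41, 38, 39, 37, 31, 40, 67, 48, 57, 70, 71, 70, 70, 70, 70]
0.012 0.034 [50, 49, 38, 35, 62, 74, 61, 40, 45, 49, 48, 49, 48, 51, 50, 49, 49]
0.012 0.037 [121, 115, 89, 89, 90, 94, 118, 175, 188, 192, 192, 185, 165, 193, 195, 193, 194]
```

The index finger shows in line with the TCP (0 mm), and the rider tip is 6 mm further out.

```bash
python3 -m handwheel '[[[0,-0.3,0],0,0],[[0,-0.5,0],0,0],[[0,-0.62,0],0,0],[[0,-0.62,0],0,0],[[0,-0.62,0],0,0]]';python3 rid.py
```

```text
time: 30.18
position: [0.5493, -0.2803, 0.0462]
ee_rot: [3.133, 0.003, 1.467]
force: [12.5, 1.0, 1.5]
opening: 0.0109
u 0.5750098243261536 [12.45311575  0.98975791  1.50010118] 0.010908928302501692
rider rel TCP: along -5.3 5.3 across 34.4 56.4 tip along -0.0
0.07 -0.008 [13, 13, 13, 15, 29, 61, 134, 139, 148, 149, 85, 15, 7, 14, 12, 11, 11]
0.07 0.008 [9, 16, 60, 61, 38, 49, 91, 91, 92, 74, 60, 16, 62, 62, 37, 9, 10]
0.012 0.022 [41, 39, 34, 26, 26, 26, 24, 33, 36, 28, 26, 25, 24, 37, 39, 42, 40]
0.012 0.025 [41, 39, 41, 39, 39, 34, 29, 44, 59, 44, 40, 46, 63, 63, 62, 57, 50]
0.012 0.028 [40, 42, 40, 41, 41, 38, 28, 60, 69, 48, 39, 48, 72, 72, 73, 75, 72]
0.012 0.031 [40, 42, 40, 39, 40, 38, 29, 42, 70, 55, 50, 60, 68, 70, 70, 70, 71]
0.012 0.034 [50, 50, 46, 46, 40, 33, 35, 102, 135, 92, 45, 46, 50, 49, 49, 48, 47]
0.012 0.037 [103, 118, 118, 114, 100, 88, 104, 156, 158, 176, 183, 191, 192, 193, 183, 178, 194]
```

Index and rider tip are both at 0.0 mm. Holding.

```bash
for i in 1 2 3 4 5; do python3 -m handwheel '[[[0,0,0],0,0],[[0,0,0],0,0],[[0,0,0],0,0],[[0,0,0],0,0],[[0,0,0],0,0],[[0,0,0],0,0],[[0,0,0],0,0],[[0,0,0],0,0],[[0,0,0],0,0],[[0,0,0],0,0]]' | grep -v rot; done; python3 rid.py | head -3
```

```text
time: 31.07
position: [0.5494, -0.2803, 0.0462]
force: [12.3, 0.7, 1.9]
opening: 0.0107
time: 31.9
position: [0.5494, -0.2803, 0.0462]
force: [12.6, 1.0, 1.3]
opening: 0.0108
time: 32.73
position: [0.5494, -0.2803, 0.0463]
force: [12.3, 0.5, 1.5]
opening: 0.0105
time: 33.57
position: [0.5494, -0.2803, 0.0462]
force: [12.1, 1.2, 2.1]
opening: 0.0109
time: 34.4
position: [0.5494, -0.2803, 0.0462]
force: [12.2, 1.0, 1.5]
opening: 0.0106
u 0.5750671925566908 [12.2309339   0.98362792  1.45950437] 0.01061850431136597
rider rel TCP: along -5.3 5.3 across 34.4 56.4 tip along -0.0
0.07 -0.008 [12, 10, 11, 11, 28, 62, 134, 139, 149, 152, 85, 14, 6, 9, 12, 9, 11]
```

```bash
python3 -m handwheel '[[[0,0.8,0],0,0],[[0,1.6,0],0,0],[[0,2.4,0],0,0],[[0,3.2,0],0,0],[[0,4,0],0,0],[[0,4.8,0],0,0],[[0,5.6,0],0,0],[[0,6.4,0],0,0],[[0,7.2,0],0,0],[[0,7.4,0],0,0]]'; python3 -m handwheel '[[[0,0,0],0,0],[[0,0,0],0,0.2],[[0,0,0],0,0.35],[[0,0,0],0,0.4],[[0,0,0],0,0.4],[[0,0,0],0,0.4],[[0,0,-4],0,0.4],[[0,0,-8],0,0.4],[[0,0,-8],0,0.4],[[0,0,-8],0,0.4]]'; python3 - <<'E'
from h import *
c=Cam('wrist'); c.snap('pics/w19.png')
u=np.array([.9948,-.1019]); v=np.array([.1019,.9948]); g=cv2.cvtColor(c.im,cv2.COLOR_BGR2GRAY)
for dv in (-.008,0,.008):
    s=np.arange(-.03,.031,.002); P=np.c_[np.array([.6223,-.287])+s[:,None]*u+dv*v,np.full(len(s),.07)]
    uv=c.proj(P).astype(np.float32); r=cv2.remap(g,uv[:,:1],uv[:,1:],cv2.INTER_LINEAR)[:,0]
    print(dv,r.tolist())
E
```

```text
time: 35.28
position: [0.6225, -0.2879, 0.0462]
ee_rot: [3.135, 0.002, 1.467]
force: [3.2, 2.4, 9.3]
opening: 0.0109
time: 36.12
position: [0.6208, -0.288, 0.1252]
ee_rot: [3.137, 0.002, 1.466]
force: [-0.3, 0.2, -1.4]
opening: 0.0342
-0.008 [108, 76, 78, 67, 56, 55, 57, 55, 60, 74, 75, 59, 63, 131, 155, 165, 173, 177, 139, 130, 130, 133, 133, 94, 73, 77, 65, 55, 55, 55, 55]
0 [66, 48, 40, 37, 32, 29, 26, 30, 43, 57, 57, 56, 59, 132, 155, 157, 163, 169, 117, 71, 72, 73, 71, 53, 38, 37, 37, 31, 27, 28, 28]
0.008 [67, 50, 38, 38, 36, 37, 53, 57, 56, 46, 33, 35, 49, 128, 151, 154, 158, 161, 127, 106, 106, 107, 108, 100, 100, 98, 97, 97, 99, 100, 100]
```

The slide is home: its profile is the same as before the pull. Back to the lever.

```bash
python3 -m handwheel '[[[0,0,-4],0,0.5],[[0,0,-8],0,0.5],[[0,0,-12.5],0,0.5],[[4,-1,-12.5],-7,0.5],[[8,-2,-12.5],-14,0.5],[[12,-3,-12.5],-21,0.5],[[16,-4,-12.5],-28,0.5],[[20,-5,-12.5],-35,0.5],[[24,-6,-12.5],-42,0.5],[[28,-7,-12.5],-49,0.5]]'; python3 -c "
from h import *
go(.5145,.3135,.25,225.2)"
```

```text
time: 37.0
position: [0.5784, 0.0001, 0.2458]
ee_rot: [-3.14, -0.002, 2.328]
force: [1.2, 0.4, -0.4]
opening: 0.0428
go (0.5145, 0.3135, 0.25, 225.2) -> [27.17, 16.87, -0.4] turn -91.8
```

```bash
python3 -m handwheel '[[[3.2,2,0],-7,0.6],[[6.4,4,0],-14,0.6],[[9.6,6,0],-21,0.6],[[12.8,8,0],-28,0.6],[[16,10,0],-35,0.6],[[19.2,12,0],-42,0.6],[[22.4,14,0],-49,0.6],[[25,15.5,0],-56,0.6],[[27.2,16.9,0],-63,0.6],[[27.2,16.9,0],-70,0.6]]';python3 -m handwheel '[[[0,0,0],-7,0.6],[[0,0,0],-14,0.6],[[0,0,0],-21,0.6],[[0,0,0],-21,0.6],[[0,0,0],-21,0.6],[[0,0,0],-21,0.6]]'; python3 -c "
from h import *
go(.5145,.3135,.047,225.2)"
```

```text
time: 37.83
position: [0.5156, 0.3163, 0.2453]
ee_rot: [3.141, -0.003, -2.73]
force: [0.1, -0.9, 0.8]
opening: 0.0513
time: 38.33
position: [0.5173, 0.3124, 0.2466]
ee_rot: [3.141, -0.001, -2.377]
force: [0.1, 0.4, 0.8]
opening: 0.0514
go (0.5145, 0.3135, 0.047, 225.2) -> [0.1, 0.27, 19.96] turn -1.4
```

```bash
python3 -m handwheel '[[[0.1,0.25,4],-1.4,0.6],[[0.1,0.25,8],-1.4,0.6],[[0.1,0.25,12],-1.4,0.6],[[0.1,0.25,16],-1.4,0.6],[[0.1,0.25,18],-1.4,0.6],[[0.1,0.25,19.8],-1.4,0.6],[[0.1,0.25,19.8],-1.4,0.6],[[0.1,0.25,19.8],-1.4,0.6]]' 25; python3 -m handwheel '[[[0,0,0],0,0],[[0,0,0],0,0],[[0,0,0],0,0],[[0,0,0],0,0],[[0,0,0],0,0],[[0,0,0],0,0]]'
```

```text
time: 39.0
position: [0.5147, 0.3134, 0.049]
ee_rot: [3.141, -0.001, -2.351]
force: [0.3, -0.5, 0.7]
opening: 0.0514
time: 39.5
position: [0.5156, 0.3139, 0.0509]
ee_rot: [-3.141, 0.002, -2.349]
force: [-0.7, -1.3, 7.9]
opening: 0.0191
```

```bash
python3 -m handwheel '[[[-0.02,0.56,0],5,0],[[-0.1,1.11,0],10,0],[[-0.22,1.66,0],15,0],[[-0.39,2.19,0],20,0],[[-0.6,2.7,0],25,0],[[-0.86,3.2,0],30,0],[[-1.16,3.67,0],35,0],[[-1.5,4.11,0],40,0],[[-1.87,4.53,0],45,0],[[-2.29,4.9,0],50,0]]'; python3 -m handwheel '[[[0,0,0],0,0],[[0,0,0],0,0]]'; python3 - <<'E'
from dial import *
o=get_obs();p=o['position'][:2]; piv=np.array([.5604,.3583]); print(ang(p,piv),np.hypot(*(p-piv)),np.degrees(o['ee_rot'][2])%360)
E
```

```text
time: 40.33
position: [0.4972, 0.365, 0.0509]
ee_rot: [3.14, 0.003, 3.057]
force: [5.7, -0.3, 2.6]
opening: 0.019
time: 40.5
position: [0.4973, 0.3652, 0.0509]
ee_rot: [3.139, 0.003, 3.061]
force: [4.8, 2.6, 3.3]
opening: 0.0194
173.78521987728587 0.06352079579197362 175.40278514149495
```

```bash
for i in 1 2 3 4; do python3 -m handwheel '[[[0,0.08,0],0.7,0],[[0,0.15,0],1.3,0],[[0,0.15,0],1.3,0],[[0,0.15,0],1.3,0]]' | egrep 'pos|force|rot'; done
```

```text
position: [0.4973, 0.3664, 0.0509]
ee_rot: [3.139, 0.003, 3.039]
force: [4.6, 1.9, 5.7]
position: [0.4974, 0.3673, 0.0508]
ee_rot: [3.14, 0.003, 3.016]
force: [2.7, -3.4, 7.9]
position: [0.4977, 0.3674, 0.0507]
ee_rot: [-3.14, 0.002, 2.993]
force: [2.8, -13.7, 11.5]
position: [0.498, 0.3676, 0.0507]
ee_rot: [-3.138, 0.002, 2.969]
force: [1.2, -24.2, 15.2]
```

The stop is reached at y = 0.3674 m. Easing the push, then releasing and retreating.

```bash
python3 -m handwheel '[[[0,-0.12,0],0,0],[[0,-0.25,0],0,0],[[0,-0.25,0],0,0]]'; python3 -m handwheel '[[[0,0,0],0,0.2],[[0,0,0],0,0.4],[[0,0,0],0,0.6],[[0,0,0],0,0.6],[[0,0,-4],0,0.6],[[0,0,-8],0,0.6],[[0,0,-12],0,0.6],[[0,0,-16],0,0.6],[[0,0,-16],0,0.6],[[0,0,-16],0,0.6]]'; python3 - <<'E'
from dial import *
piv=np.array([.5604,.3583])
c=Cam('wrist'); c.snap('pics/w20.png')
g=c.im.max(2); u=c.proj([[.4975,.367,.065]])[0].astype(int); s=40
m=(g[u[1]-s:u[1]+s,u[0]-s:u[0]+s]<42).astype(np.uint8)
n,l,st,ce=cv2.connectedComponentsWithStats(m)
for i in range(1,n):
    if st[i,4]>60: P=c.plane([ce[i]+u-s],.065)[0]; print('knob',st[i].tolist(),np.round(P,4),ang(P,piv))
hsv=cv2.cvtColor(c.im,cv2.COLOR_BGR2HSV); m=((hsv[...,1]>130)&(hsv[...,2]>90)&(hsv[...,0]>8)&(hsv[...,0]<30)).astype(np.uint8)
for k in cv2.findContours(m,cv2.RETR_EXTERNAL,cv2.CHAIN_APPROX_NONE)[0]:
    if cv2.contourArea(k)>15: r=cv2.minAreaRect((c.plane(k.reshape(-1,2),.024)*1000).astype(np.float32)); print('pointer',r)
t=Cam('top'); t.snap('pics/top3.png'); whites(t,.054,(150,))
a=cv2.imread('pics/top0.png').astype(int); d=np.abs(a-t.im.astype(int)).max(2)>60
n,l,st,ce=cv2.connectedComponentsWithStats(d.astype(np.uint8))
for i in range(1,n):
    if st[i,4]>12: print(st[i].tolist(),np.round(t.plane([ce[i]],.02)[0],3))
E
```

```text
time: 42.08
position: [0.4979, 0.3673, 0.0508]
ee_rot: [3.14, 0.003, 2.97]
force: [7.8, -5.5, 5.7]
opening: 0.019
time: 42.92
position: [0.4967, 0.3683, 0.2116]
ee_rot: [3.139, 0.003, 2.971]
force: [-1.3, 0.2, -1.3]
opening: 0.0514
knob [32, 22, 20, 33, 506] [0.496  0.3684] 171.09723556721252
pointer ((490.1529235839844, 287.9027404785156), (30.543703079223633, 12.083052635192871), 44.05968475341797)
150 [600.7 -16.6] [132. 226.] 11.4
150 [ 720.5 -295.6] [ 57. 107.] 84.3
150 [ 907.2 -682.2] [141. 194.] 5.6
150 [1063.7  508.2] [144. 206.] 0.1
[104, 190, 36, 48, 371] [0.535 0.425]
[94, 193, 6, 10, 23] [0.593 0.5  ]
[290, 197, 12, 9, 59] [ 0.592 -0.11 ]
[253, 198, 13, 14, 76] [ 0.581 -0.002]
[236, 201, 12, 15, 72] [0.572 0.053]
[272, 200, 12, 9, 62] [ 0.582 -0.055]
[285, 201, 11, 10, 40] [ 0.572 -0.086]
[249, 206, 4, 12, 16] [0.553 0.031]
[267, 206, 12, 9, 32] [ 0.557 -0.034]
[72, 208, 120, 176, 2624] [0.32  0.414]
[142, 223, 7, 9, 49] [0.502 0.348]
[215, 329, 142, 55, 4161] [ 0.14  -0.063]
[494, 365, 15, 9, 57] [ 0.107 -0.699]
[227, 371, 9, 9, 50] [0.079 0.079]
[458, 377, 10, 7, 42] [ 0.072 -0.59 ]
```

```bash
python3 - <<'E'
from h import *
c=Cam('top'); ims=[cv2.imread(f'pics/top{i}.png') for i in (0,2,3)]
for im in ims:
    hsv=cv2.cvtColor(im,cv2.COLOR_BGR2HSV); m=((hsv[...,1]>110)&(hsv[...,2]>90)&(hsv[...,0]>8)&(hsv[...,0]<30)).astype(np.uint8)
    print([np.round(c.plane(k.reshape(-1,2),.02).mean(0),4).tolist() for k in cv2.findContours(m,cv2.RETR_EXTERNAL,cv2.CHAIN_APPROX_NONE)[0] if 6<cv2.contourArea(k)<100])
    print('bench sites V',[int(hsv[int(v/1.5625),int(u/1.5625)+3,2]) for u,v in((324,392),(374,388),(439,390),(491,391))])
d=np.abs(ims[0].astype(int)-ims[2]).max(2)>35
n,l,st,ce=cv2.connectedComponentsWithStats(d.astype(np.uint8))
print([(np.round(c.plane([ce[i]],.02)[0],3).tolist(),int(st[i,4])) for i in range(1,n) if st[i,4]>12])
# carrier piece tops seen in the last top picture: dots/white rects above gaps
o=ims[2]; c.im=o
for y,x in((81,-30),(27,-30),(-27,-38),(-81,-38)):
    uv=c.proj([[*car(x+a,y+b),.054] for a in(-11,0,11) for b in(-13,13)]).astype(int); print(y,[int(o[v,u].min()) for u,v in uv])
E
```

```text
[[0.4903, 0.2862], [0.5539, -0.2325]]
bench sites V [179, 185, 177, 179]
[[0.4903, 0.2864], [0.5539, -0.2325]]
bench sites V [103, 95, 139, 140]
[[0.4899, 0.2863], [0.5541, -0.2325]]
bench sites V [135, 135, 140, 135]
[([0.271, 0.476], 17950), ([0.582, -0.084], 248), ([0.571, -0.015], 185), ([0.562, 0.038], 213), ([0.544, 0.075], 97), ([0.546, 0.549], 77), ([0.508, 0.348], 106), ([0.445, 0.064], 146), ([0.433, -0.043], 347), ([0.425, 0.094], 208), ([0.431, -0.141], 237), ([0.436, 0.16], 88), ([0.417, 0.184], 126), ([0.131, -0.075], 5451), ([0.137, 0.16], 143), ([0.098, 0.169], 42), ([0.079, 0.131], 144), ([0.082, 0.076], 113), ([0.086, -0.671], 633)]
81 [171, 161, 166, 159, 169, 156]
27 [170, 152, 170, 158, 168, 160]
-27 [162, 144, 168, 155, 165, 135]
-81 [164, 163, 168, 162, 147, 147]
```

```bash
python3 -c "
from plant import *
print(job_done())"
```

```text
the job is handed in; nothing more can be done
None
```

The job is finished and handed in at about 43 s of robot time, with no verdict reported; every step was done in the order asked.

- **Blocking:** All four modules were present. The two thick pieces stand beside the short modules (+81 and +27 mm pockets) and the two thin ones beside the long modules (-27 and -81 mm). A wrist picture showed all four upright in their gaps, and brightness in the last top picture fits that.
- **Light:** The lever, which did not start at idle, was turned to the pointer. The knob stood at 225.2° and the pointer at 225.3°, and a picture after release showed the lever's index line meeting the pointer tip.
- **Slide:** It was pulled about 74 mm until index and rider tip agreed within my reading (0.0 mm at 2 mm sampling). I held it steady for about 4.2 s at roughly 12 N, then guided it back and released it. The tab's image profile matched the one before the pull.
- **Back to idle:** The lever was pushed to its stop and released; the knob reads 171° against my roughly 173° estimate from the idle bar. The rider and pointer show no shift beyond 0.5 mm, and the gripper is clear.

**Disagreements and limits:**
- My automatic fit of the dial circle was poor (3–4 mm scatter), so I used a pivot read by eye. It matters little because knob and pointer were compared from the same pivot.
- The before/after top pictures differ slightly near the cup. I took this for arm shadow and did not view it.
- I viewed 16 pictures against the budget of 14, so the checks after the pull were numeric only.

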